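Push a shoe carton home down the roller lane and shut the gate

TASK

Push the small shoe carton off the landing plate and down the roller lane until it is home against the end stop, without letting it touch either guide rail: the bare edges scuff the paper. Then push the gate arm fully shut across the mouth behind it. Only push with the fingers: do not lift, carry or tip the carton, and leave everything else on the bench where it is.

Things in the scene. Friction and masses are not known exactly. Their poses are not given: they have to be found in the camera images.
- carton: The carton to push: lidded card box, kraft body, white paper lid, 110 mm long (its x axis), 100 mm wide (y), 75 mm tall, 0.3 to 0.65 kg. Origin: centre of its underside. It starts on the landing plate before the lane's mouth, its x axis within 12 degrees of the push direction and up to 18 mm off the lane's middle line. It slides on the plate and may be nudged and turned there.
- lane: Roller lane, fixed to the bench. Origin: on the bench below the middle of the lane's mouth. x axis: push direction, mouth to end stop; y: across the lane, away from the robot; z up. Level deck 50 mm above the bench: x -220 to 0 mm is a smooth steel landing plate, 190 mm wide, open at the sides; x 0 to 260 mm is free-turning 21 mm rollers, level with the plate.
- end_stop (a point): Middle of the foot of the end stop's face: lane x = 260 mm, y = 0, at deck height (50 mm above the bench). The face is upright, 138 mm wide, and reaches 96 mm above the bench. The carton is home when it stands against it, its origin then at lane x = 205 mm. A carton let go on the rollers stays about where it is.
- rail_near: Guide rail on the robot's side: aluminium strip 260 mm long, 6 mm thick, 35 mm tall, top 90 mm above the bench; inner face at lane y = -63 mm, from x = 0 to 260 mm. 126 mm clear between the rails leaves 13 mm on each side of a centred, square carton. Origin: the strip's mouth end, mid-section; axes as the lane's.
- rail_far: The same guide rail on the side away from the robot; inner face at lane y = +63 mm. Origin: the strip's mouth end, mid-section; axes as the lane's.
- gate (a joint): Angle of the gate arm, rad. 0: shut, straight across the mouth against its stop. It grows as it opens: at pi/2 the arm points straight back from the mouth along the plate's near edge, beyond that it leans outwards to the robot's side (limit 2.6). It starts at 2.1 to 2.35, stays where it is left, and moves with about 0.5 N at mid-arm.
- gate_hinge (a point): Upright hinge axis of the gate at lane x = -12, y = -76 mm; the point is at the arm's mid-height, 74 mm above the bench. Post 13 mm thick, hub 20 mm, post top 97 mm above the bench. Arm: flat bar 143 mm long from the axis, 8 mm thick, 26 mm tall (61 to 87 mm above the bench). In lane axes it points along (-sin a, cos a) for gate angle a.
- gate_tip (a point): The free, rubber-covered end of the gate arm, on its centre line, 143 mm from the hinge axis, 74 mm above the bench.
- glue: Bystander, leave alone: white squeeze bottle with a blue cone nozzle, 72 mm across, 149 mm tall. Origin: on its underside, near the middle.
- last: Bystander, leave alone: wooden shoe last, about 185 mm long, 110 mm tall. Origin: on its underside, near the middle.
- big_carton: Bystander, leave alone: larger lidded carton, 190 x 115 x 85 mm. Origin: on its underside, near the middle.
- hammer: Bystander, leave alone: hammer lying on the bench. Origin: midway along it, on its underside.
- driver: Bystander, leave alone: screwdriver lying on the bench. Origin: midway along it, on its underside.
- tacks: Bystander, leave alone: small open steel cup, 68 mm across, 45 mm tall, standing on the bench beside the lane's far rail. Origin: on its underside, near the middle.
- heel: Bystander, leave alone: black rubber heel piece, 55 mm across, 22 mm tall, lying on the bench beside the lane's near rail. Origin: on its underside, near the middle.
- brush: Bystander, leave alone: flat wood-backed brush, 100 x 45 x 40 mm. Origin: on its underside, near the middle.
Not all that is in view belongs to the job. Leave any orange or pink look-alike of the carton alone.

How it is judged (in metres and radians):
On the way, in this order (a step that is already met when the one before it is completed fails the run):
1. the carton is home against the end stop, the gate still open (x of carton in the frame of lane between 0.199 and 0.215 m and y of carton in the frame of lane between -0.014 and 0.014 m and angle between carton's own z axis and vertical below 0.08 rad and linear speed of carton below 0.02 m/s and value of joint gate above 0.5 rad), for 0.2 s.
2. the gate is shut behind it (value of joint gate below 0.08 rad), for 0.2 s.
At the end, for the whole second after the job is handed in: The carton stands flat on the rollers at rest, its front within 6 mm of the end stop, between the rails and clear of both; the gate arm is within 0.08 rad of shut (x of carton in the frame of lane between 0.199 and 0.215 m and y of carton in the frame of lane between -0.014 and 0.014 m and angle between carton's own z axis and vertical below 0.08 rad and linear speed of carton below 0.02 m/s and value of joint gate below 0.08 rad and contact force between carton and rail_near below 0.3 N and contact force between carton and rail_far below 0.3 N and z of carton in the frame of lane below 0.056 m); the robot touches nothing.
It fails at once if the carton touches a guide rail (contact force between carton and rail_near above 0.3 N or contact force between carton and rail_far above 0.3 N).
It fails at once if the carton is lifted (12 mm off the deck), tipped (0.2 rad) or dropped off the plate (z of carton in the frame of lane above 0.062 m or z of carton in the frame of lane below 0.035 m or angle between carton's own z axis and vertical above 0.2 rad).
It fails at once if a bystander is moved by more than 15 mm (distance of any of glue, last, big_carton, hammer, driver, tacks, heel, brush from where it was at the start of the episode above 0.015 m).
It also fails if it takes over 69 s, if anything falls off the work surface, if the arm or the gripper's body presses on something with over 40 N, if the wrist force passes 120 N, or if a joint passes its speed limit or range.

ROBOT

A 7-joint arm with a two-finger parallel gripper is mounted at the origin on the work surface. World frame = base frame: x ahead of the robot, y to its left, z up, the work surface at z = 0. Lengths are in m, angles in degrees, forces in N, time in s.
With the tool pointing down it reaches from about 0.35 to 0.9 m from the base axis. Payload 19.9 kg.
Tool frame: the origin (TCP) lies at the very end of the fingers, on their centre line; the grasp point (between the pads) lies 19 mm behind it; y points along the fingers, z is the direction in which the jaws open and shut, and the axes are right-handed (so a half turn about y gives the same grasp; the last joint's range is limited). The gripper opens to 94 mm and grips with 3 to 60 N. Pads are 16 mm wide; open, the fingers measure 119 mm over their backs; the gripper's body (75 mm by 177 mm) begins 78 mm behind the grasp point.
Start: joints at [-70.617, 23.915, -0.59, 92.452, 0.269, 63.638, -3.037], TCP at [0.232, 0.58, 0.205] pointing down, gripper open.
Joint ranges: [-161.28, 161.28], [-22.2, 115.67], [-73.04, 71.86], [3.21, 147.25], [-68.34, 248.33], [10.77, 114.83], [-161.83, 161.83]. Speed limits (degrees/s): [108.29, 108.29, 136.94, 136.94, 172.46, 172.46, 172.46].

INTERFACE

Orientations are given as [roll, pitch, yaw] about the fixed x, y, z axes, in that order (R = Rz(yaw) Ry(pitch) Rx(roll)).
In Python, from bench import monitor, cams, job, trace gives the robot as it stands. The module is installed in compiled form; this text tells all that it offers.
- The arm moves only by the tool jog_arm, never from a script. Its argument "steps" is a list of rows, each a list of 5 numbers: the shift along the tool's x, y, z in mm, then the turn about the tool's y in rad, then the finger opening in mm, from 0 to 94. A call has 1 to 12 rows; each row is the pose to reach, as a shift and turn from the pose measured when the call began, along the tool's axes at that moment; what a row does not reach only later rows make up. A row lasts 1/12 s, in which the tool goes at most 41.7 mm and 7.16 degrees, less where a joint would pass 70% of its speed; a pose out of reach is approached as far as the arm can. A call with a gripper value outside its range is refused whole. The fingers move at their own pace and stop on an object; the grip force is fixed at half the most. Time passes only in rows, so rows that repeat a pose let the fingers close. It gives the time, the measured TCP pose, the force and the opening at its end, in the units of the state.
- monitor.state(): the state, without advancing time (a new reading comes with each control period).
- cams.camera(name): name is "side" or "top" or "wrist"; returns a dict with "frame" (420x560x3 uint8, red, green, blue), "z_map" (420x560 float32, m along the optical axis (not along the pixel's ray), 0 where there is no reading), "intrinsics" (3x3 intrinsics, pixels), "rvec" (rotation vector, rad) and "tvec" (3), from world to camera coordinates, as OpenCV has them. Camera axes: x right, y down, z forward; pixel columns grow to the right and rows downward; lengths in m; the calibration is good to about 2 mm. A picture is of the moment at which its call begins.
- job.job_done(): hands the job in, once; it reports no verdict.
Trained networks look in the newest picture that a camera, given by its name, has taken for a name from the list of things; names that differ only in an ending like _2 or _b are one class to them, and where a whole thing is asked for, a point or a joint stands for the part that bears it (a point fixed in the world has none). Each returns a list of dicts, best first, with "score" (0 to 1); they miss things now and then, are a little off and sometimes report something else, mostly with a low value. They report only what shows in the picture. A call takes as long as a camera call. They do not tell look-alikes from the thing itself.
- trace(camera, name): "mask" (420x560 bool, what is visible of it) and "position" ([column, row] in pixels, amid what is visible of it).
The state is a dict: "time": time; "q": joint angles; "qd": joint speeds; "effort": joint torques, N m; "position": TCP position; "ee_rot": TCP orientation; "wrist_force": force on the tool from outside, world axes, zero at the start; "ft_torque": the same for the moment, N m; "gripper_width": opening from 0.0 (shut) to 1.0 (fully open).
Only numpy, scipy, OpenCV 4.12 (cv2) and the standard library are available. Lean on these libraries where they do the work, as an engineer would, in place of code of your own. Each camera call takes 0.05 s, during which the arm holds its last target.

## Working session

There is one attempt and no reset: what is moved stays moved. The work goes in short steps, Python scripts to look and compute and a tool call to move; the robot and the scene stay as the last step left them, time stands still between calls to the robot, and variables do not carry over. Pictures are saved under pics/ and viewed, and the job is handed in when it is done.

Besides the shell and the picture viewer there is one more tool, called after "Emit:" by a JSON object that holds its "method" and its "body". jog_arm: Moves the arm, as the interface text tells. Its arguments: {"type":"object","properties":{"steps":{"type":"array","items":{"type":"array","items":{"type":"number"}}}},"required":["steps"]}

```bash
mkdir -p pics
cat > h.py <<'E'
import numpy as np, cv2
from bench import monitor,cams,job,trace
def cam(n):
    c=cams.camera(n); c['R']=cv2.Rodrigues(np.array(c['rvec'],float))[0]; c['t']=np.array(c['tvec'],float).reshape(3); return c
def save(c,f,img=None):
    cv2.imwrite('pics/'+f,(c['frame'] if img is None else img)[:,:,::-1])
def world(c,m=None):
    z=c['z_map'];K=c['intrinsics'];v,u=np.mgrid[0:420,0:560]
    P=np.stack([(u-K[0,2])/K[0,0]*z,(v-K[1,2])/K[1,1]*z,z],-1)
    W=(P-c['t'])@c['R']; W[z==0]=np.nan
    return W
def proj(c,p):
    q=(c['R']@np.asarray(p,float).T).T+c['t']; q=q@c['intrinsics'].T; return q[...,:2]/q[...,2:]
E
python3 - <<'E'
from h import *
s=monitor.state();print({k:np.round(v,3) for k,v in s.items()})
for n in ['top','side','wrist']:
    c=cam(n);save(c,n+'0.png');print(n,np.round(-c['R'].T@c['t'],3),c['intrinsics'][0])
    if n!='wrist':
        for o in ['carton','lane','gate','rail_near','rail_far','gate_tip','gate_hinge','end_stop']:
            for d in trace(n,o)[:3]: print(o,round(d['score'],2),np.round(d['position']),d['mask'].sum())
E
```

```text
{'time': np.float64(0.0), 'q': array([-70.615,  23.947,  -0.588,  92.484,   0.27 ,  63.64 ,  -3.038]), 'qd': array([-0.058,  0.108,  0.062,  0.01 ,  0.005,  0.069, -0.031]), 'effort': array([-0.0000e+00, -8.5126e+01,  6.3900e-01, -4.2599e+01, -4.9000e-02,
        1.9000e-02,  0.0000e+00]), 'position': array([0.232, 0.58 , 0.205]), 'ee_rot': array([-9.0069e+01, -7.0000e-03, -2.1765e+01]), 'wrist_force': array([ 0.345,  0.362, -0.638]), 'ft_torque': array([0.001, 0.058, 0.026]), 'gripper_width': np.float64(0.997)}
top [0.323 0.042 1.739] [507.64220548   0.         268.30308349]
carton 0.78 [232. 237.] 1077
carton 0.76 [194. 125.] 1186
carton 0.72 [262. 168.] 1256
lane 0.79 [308. 173.] 6727
gate 0.74 [408. 223.] 2431
gate 0.61 [280. 200.] 105
gate 0.39 [161. 171.] 452
rail_near 0.81 [349. 184.] 51
rail_far 0.79 [332. 148.] 308
rail_far 0.29 [340. 206.] 239
gate_tip 0.71 [275. 209.] 89
end_stop 0.9 [312. 174.] 6236
end_stop 0.71 [339. 207.] 257
side [ 0.074 -0.629  1.035] [473.3467664    0.         285.66286487]
carton 0.82 [190. 133.] 1337
carton 0.7 [301. 144.] 1460
carton 0.66 [150. 175.] 1781
lane 0.9 [355. 251.] 9929
lane 0.65 [384. 222.] 388
gate 0.69 [282. 231.] 464
gate 0.53 [358. 252.] 9929
rail_near 0.61 [351. 270.] 770
rail_far 0.71 [387. 237.] 912
gate_tip 0.68 [451. 324.] 1961
gate_tip 0.57 [281. 229.] 435
gate_hinge 0.82 [281. 229.] 424
end_stop 0.79 [358. 252.] 10249
wrist [0.159 0.609 0.384] [314.99377878   0.         277.48555115]
```

View pics/top0.png

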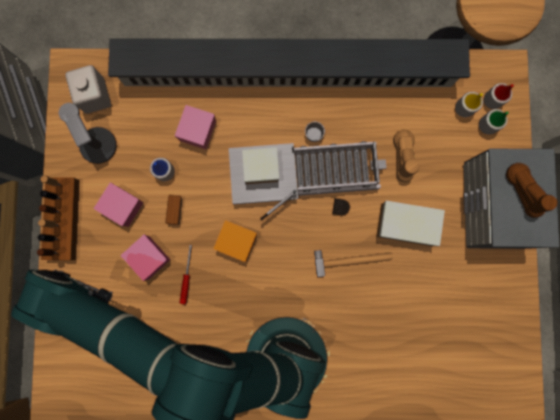

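View pics/side0.png

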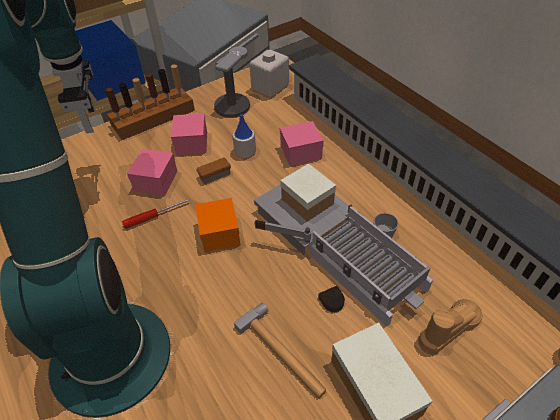

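View pics/wrist0.png

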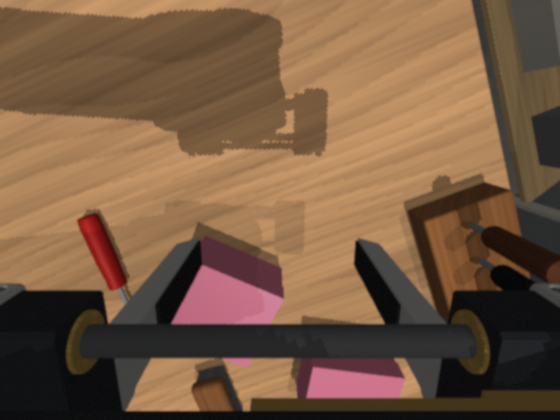

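The true carton is the white-lidded kraft box on the plate, at top (262,165) and side (307,190). The pink boxes at top (195,126), (118,205), (145,257) and the orange one at (236,241) are look-alikes. Next I measure it and enlarge the crop.

```bash
cat > m.py <<'E'
from h import *
import sys
def rect(pts):
    r=cv2.minAreaRect((pts*1000).astype(np.float32)); return r
E
python3 - <<'E'
from h import *
c=cam('top');W=world(c)
save(c,'topcrop.png',cv2.resize(c['frame'][110:240,210:400],None,fx=4,fy=4,interpolation=cv2.INTER_CUBIC))
s=cam('side');save(s,'sidecrop.png',cv2.resize(s['frame'][150:330,230:450],None,fx=3.6,fy=3.3,interpolation=cv2.INTER_CUBIC))
for n,cc in (('top',c),('side',s)):
    W=world(cc); z=W[...,2]
    box=(W[...,0]>.4)&(W[...,0]<.85)&(W[...,1]<.3)&(W[...,1]>-.4)
    h,e=np.histogram(z[box],bins=np.arange(-.01,.16,.004)); print(n,[(round(a,3),b) for a,b in zip(e,h)])
E
```

```text
top [(np.float64(-0.01), np.int64(748)), (np.float64(-0.006), np.int64(3109)), (np.float64(-0.002), np.int64(5560)), (np.float64(0.002), np.int64(4633)), (np.float64(0.006), np.int64(1763)), (np.float64(0.01), np.int64(346)), (np.float64(0.014), np.int64(103)), (np.float64(0.018), np.int64(143)), (np.float64(0.022), np.int64(165)), (np.float64(0.026), np.int64(134)), (np.float64(0.03), np.int64(102)), (np.float64(0.034), np.int64(121)), (np.float64(0.038), np.int64(355)), (np.float64(0.042), np.int64(798)), (np.float64(0.046), np.int64(1609)), (np.float64(0.05), np.int64(1609)), (np.float64(0.054), np.int64(749)), (np.float64(0.058), np.int64(191)), (np.float64(0.062), np.int64(88)), (np.float64(0.066), np.int64(118)), (np.float64(0.07), np.int64(223)), (np.float64(0.074), np.int64(408)), (np.float64(0.078), np.int64(404)), (np.float64(0.082), np.int64(499)), (np.float64(0.086), np.int64(624)), (np.float64(0.09), np.int64(347)), (np.float64(0.094), np.int64(166)), (np.float64(0.098), np.int64(51)), (np.float64(0.102), np.int64(29)), (np.float64(0.106), np.int64(33)), (np.float64(0.11
[... 1200 characters left out ...]
 (np.float64(0.078), np.int64(457)), (np.float64(0.082), np.int64(1204)), (np.float64(0.086), np.int64(1795)), (np.float64(0.09), np.int64(403)), (np.float64(0.094), np.int64(202)), (np.float64(0.098), np.int64(68)), (np.float64(0.102), np.int64(67)), (np.float64(0.106), np.int64(135)), (np.float64(0.11), np.int64(90)), (np.float64(0.114), np.int64(57)), (np.float64(0.118), np.int64(78)), (np.float64(0.122), np.int64(486)), (np.float64(0.126), np.int64(634)), (np.float64(0.13), np.int64(31)), (np.float64(0.134), np.int64(0)), (np.float64(0.138), np.int64(0)), (np.float64(0.142), np.int64(0)), (np.float64(0.146), np.int64(0)), (np.float64(0.15), np.int64(0)), (np.float64(0.154), np.int64(0))]
```

View pics/topcrop.png

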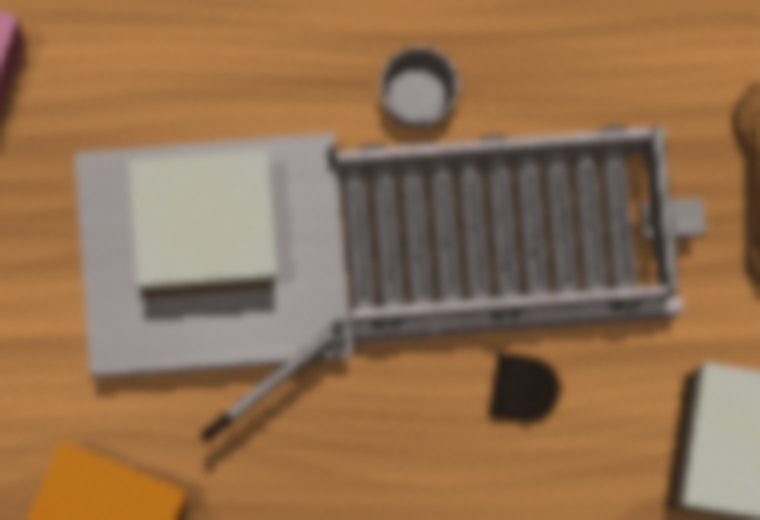

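View pics/sidecrop.png

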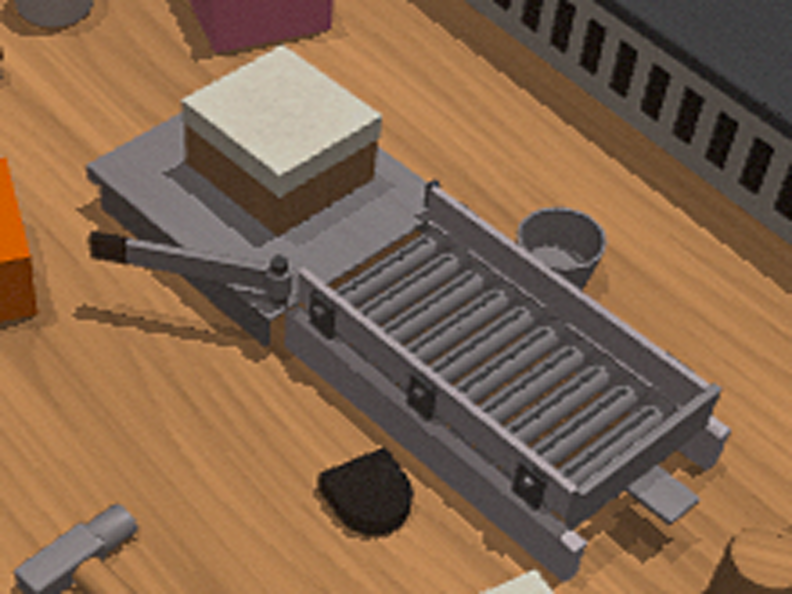

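```bash
cat > lane.py <<'E'
from h import *
from scipy.optimize import least_squares
# height-map based fit: project lane model outline at known z into both cameras
def cloud(n):
    c=cam(n); return c,world(c)
E
python3 - <<'E'
from lane import *
for n in ('top','side'):
    c,W=cloud(n); P=W.reshape(-1,3)
    b=(P[:,0]>.5)&(P[:,0]<.85)&(P[:,1]<.25)&(P[:,1]>-.33)
    P=P[b]
    # rough lane frame guess
    p0=np.array([.0,0]); 
    d=P[(P[:,2]>.042)&(P[:,2]<.058)]
    # plate+deck points min-area rect after connected trimming
    r=cv2.minAreaRect((d[:,:2]*1000).astype(np.float32)); print(n,'deck',r)
    # corners in top crop guess: far rail ~ image row 148, near rail row 184
    from math import *
    best=None
    for yaw in np.radians(np.arange(-100,-79.9,.25)):
        R=np.array([[cos(yaw),sin(yaw)],[-sin(yaw),cos(yaw)]]);
        q=d[:,:2]@R.T
        h,_=np.histogram(q[:,1],bins=np.arange(.4,.9,.003)); s=(h.astype(float)**2).sum()
        if best is None or s>best[0]: best=(s,yaw)
    yaw=best[1];print('yaw hist',degrees(yaw))
    R=np.array([[cos(yaw),sin(yaw)],[-sin(yaw),cos(yaw)]])
    q=d[:,:2]@R.T
    rt=P[(P[:,2]>.083)&(P[:,2]<.097)]; qr=rt[:,:2]@R.T
    h,e=np.histogram(qr[:,1],bins=np.arange(.5,.9,.004)); print([(round(a*1000),b) for a,b in zip(e,h) if b>10])
    h,e=np.histogram(q[:,0],bins=np.arange(-.35,.35,.01)); print([(round(a*1000),b) for a,b in zip(e,h) if b>5])
    h,e=np.histogram(q[:,1],bins=np.arange(.5,.9,.01)); print([(round(a*1000),b) for a,b in zip(e,h) if b>5])
E
```

```text
top deck ((654.9662475585938, -37.716583251953125), (582.1578979492188, 292.3042907714844), 88.50334167480469)
yaw hist -82.25
[(532, np.int64(19)), (536, np.int64(34)), (540, np.int64(52)), (544, np.int64(58)), (548, np.int64(34)), (552, np.int64(11)), (588, np.int64(15)), (668, np.int64(24)), (672, np.int64(54)), (676, np.int64(61)), (680, np.int64(42))]
[(-110, np.int64(96)), (-100, np.int64(154)), (-90, np.int64(156)), (-80, np.int64(157)), (-70, np.int64(152)), (-60, np.int64(74)), (-50, np.int64(64)), (-40, np.int64(61)), (-30, np.int64(61)), (-20, np.int64(56)), (-10, np.int64(60)), (0, np.int64(58)), (10, np.int64(63)), (20, np.int64(62)), (30, np.int64(58)), (40, np.int64(61)), (50, np.int64(77)), (60, np.int64(151)), (70, np.int64(151)), (80, np.int64(140)), (90, np.int64(138)), (100, np.int64(134)), (110, np.int64(79)), (120, np.int64(108)), (130, np.int64(79)), (140, np.int64(79)), (150, np.int64(100)), (160, np.int64(67)), (170, np.int64(117)), (180, np.int64(74)), (190, np.int64(106)), (200, np.int64(106)), (210, np.int64(73)), (220, np.int64(126)), (230, np.int64(61)),
[... 2253 characters left out ...]
t64(153)), (290, np.int64(165)), (300, np.int64(111)), (310, np.int64(183)), (320, np.int64(101)), (330, np.int64(170))]
[(520, np.int64(53)), (530, np.int64(453)), (540, np.int64(492)), (550, np.int64(195)), (560, np.int64(183)), (570, np.int64(294)), (580, np.int64(479)), (590, np.int64(441)), (600, np.int64(404)), (610, np.int64(401)), (620, np.int64(349)), (630, np.int64(321)), (640, np.int64(306)), (650, np.int64(307)), (660, np.int64(298)), (670, np.int64(333)), (680, np.int64(207)), (690, np.int64(53)), (700, np.int64(50)), (710, np.int64(36)), (720, np.int64(13)), (730, np.int64(8)), (740, np.int64(9)), (750, np.int64(9)), (760, np.int64(10)), (770, np.int64(24)), (830, np.int64(6))]
```

```bash
cat > fit.py <<'E'
from h import *
from scipy.optimize import minimize
from scipy.ndimage import map_coordinates
def grads(c,s=0.8):
    g=cv2.GaussianBlur(c['frame'].astype(np.float32),(0,0),s)
    gx=cv2.Sobel(g,cv2.CV_32F,1,0,ksize=3)/8; gy=cv2.Sobel(g,cv2.CV_32F,0,1,ksize=3)/8
    return gx,gy
def lane_segs():
    S=[]
    a=lambda p,q:S.append((p,q))
    a((-.22,-.095,.05),(-.22,.095,.05)); a((-.22,-.095,.05),(-.1,-.095,.05)); a((-.22,.095,.05),(0,.095,.05))
    for y in (.063,.069,-.063,-.069): a((.02,y,.09),(.26,y,.09))
    a((.26,-.069,.096),(.26,.069,.096))
    return S
def box_segs(l=.11,w=.1,z=.125):
    p=[(-l/2,-w/2,z),(l/2,-w/2,z),(l/2,w/2,z),(-l/2,w/2,z)]
    return [(p[i],p[(i+1)%4]) for i in range(4)]
def score(x,cs,S):
    co,si=np.cos(x[2]),np.sin(x[2]); R=np.array([[co,-si,0],[si,co,0],[0,0,1]]); t=np.array([x[0],x[1],0])
    tot=0
    for c,(gx,gy) in cs:
        for p,q in S:
            p2=np.array(p);q2=np.array(q); T=np.linspace(.03,.97,60)[:,None]
            w=(p2+(q2-p2)*T)@R.T+t; uv=proj(c,w); d=uv[-1]-uv[0]; L=np.linalg.norm(d); n=np.array([-d[1],d[0]])/L
            g=0
            for ch in range(3):
                g=g+n[0]*map_coordinates(gx[...,ch],[uv[:,1],uv[:,0]],order=1)+n[1]*map_coordinates(gy[...,ch],[uv[:,1],uv[:,0]],order=1)
            tot+=abs(g.mean())*np.linalg.norm(q2-p2)
    return -tot/len(cs)
def fit(x0,cs,S,r=(.006,.006,.03)):
    best=None
    rng=np.random.default_rng(0)
    for k in range(12):
        x=np.array(x0)+(rng.uniform(-1,1,3)*r if k else 0)
        sim=np.vstack([x]+[x+np.eye(3)[i]*r[i]*.5 for i in range(3)])
        o=minimize(score,x,args=(cs,S),method='Nelder-Mead',options=dict(initial_simplex=sim,xatol=1e-5,fatol=1e-4))
        if best is None or o.fun<best.fun: best=o
    return best.x,best.fun
def topbox(c,z0=.112,z1=.135,xr=(.5,.85),yr=(-.35,.25)):
    W=world(c);m=(W[...,2]>z0)&(W[...,2]<z1)&(W[...,0]>xr[0])&(W[...,0]<xr[1])&(W[...,1]>yr[0])&(W[...,1]<yr[1])
    n,l,st,ce=cv2.connectedComponentsWithStats(m.astype(np.uint8)); return W,m,l,st
def tolane(L,X):
    d=np.array(X[:2])-L[:2]; c,s=np.cos(L[2]),np.sin(L[2])
    return np.array([c*d[0]+s*d[1],-s*d[0]+c*d[1]])*1000, np.degrees(X[2]-L[2])
def toworld(L,p):
    c,s=np.cos(L[2]),np.sin(L[2]); p=np.asarray(p)/1000
    return np.array([L[0]+c*p[0]-s*p[1],L[1]+s*p[0]+c*p[1]])
def drawsegs(c,img,x,S,col):
    co,si=np.cos(x[2]),np.sin(x[2]); R=np.array([[co,-si,0],[si,co,0],[0,0,1]])
    for p,q in S:
        uv=proj(c,np.array([p,q])@R.T+[x[0],x[1],0])
        cv2.line(img,*[tuple(int(round((v+.5)*4*16-0)) for v in u) for u in uv],col,1,cv2.LINE_AA,4)
E
python3 - <<'E'
from fit import *
cs={}
for n in ('top','side'):
    c=cam(n); cs[n]=(c,grads(c))
# initial lane: rails at y'=541,676 (yaw -82.5) 
yaw=np.radians(-85)
W=world(cs['top'][0]); uu=[(298,170)]; print(W[176,293],W[165,262])
x0=np.array([W[176,293][0],W[176,293][1],yaw])
for k in (['top'],['side'],['top','side']):
    C=[cs[i] for i in k]
    x,f=fit(x0,C,lane_segs(),(.012,.012,.04)); 
    b0=np.array([W[165,262][0],W[165,262][1],yaw])
    b,fb=fit(b0,C,box_segs(),(.012,.012,.06))
    print(k,np.round(x,4),np.degrees(x[2]),f,'| box',np.round(b,4),fb,tolane(x,b))
np.save('L.npy',x)
for n,(r0,r1,c0,c1) in (('top',(110,240,210,400)),('side',(150,290,240,440))):
    c=cs[n][0]; im=cv2.resize(c['frame'],None,fx=4,fy=4,interpolation=cv2.INTER_CUBIC)
    drawsegs(c,im,x,lane_segs(),(255,0,0)); drawsegs(c,im,b,box_segs(),(0,0,255))
    save(c,n+'fit.png',im[4*r0:4*r1,4*c0:4*c1])
E
```

```text
[ 0.60760152 -0.02125023  0.05133471] [0.62977731 0.08148996 0.12842783]
['top'] [ 0.6241 -0.0286 -1.5001] -85.95000747191628 -71.59218349423399 | box [ 0.6323  0.0872 -1.4883] -16.661019583396197 (array([-114.87448568,   16.32604892]), np.float64(0.675711542260753))
['side'] [ 0.6269 -0.0194 -1.4862] -85.15335846767877 -84.5837607869 | box [ 0.6348  0.0891 -1.4862] -37.48598824431468 (array([-107.44443344,   17.04807995]), np.float64(0.002348359587122513))
['top', 'side'] [ 0.6276 -0.0292 -1.4854] -85.10513631175151 -74.27433285122214 | box [ 0.6342  0.0888 -1.4856] -26.42782430274651 (array([-117.01817169,   16.65706978]), np.float64(-0.011693226705028537))
```

View pics/topfit.png

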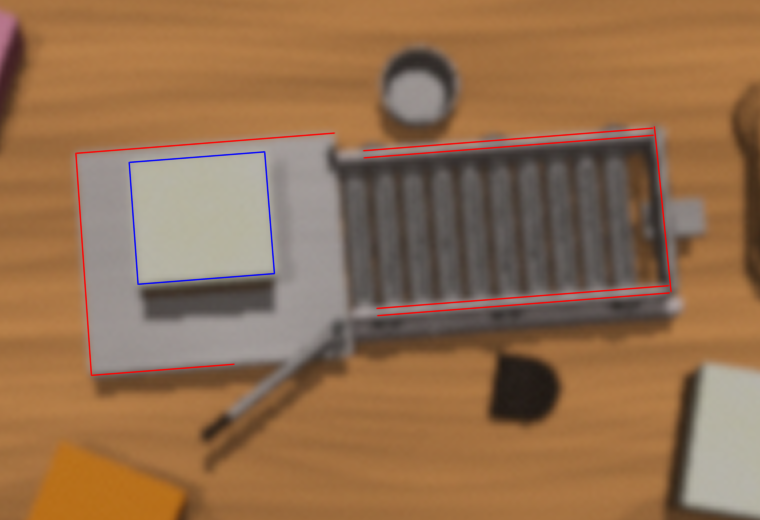

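View pics/sidefit.png

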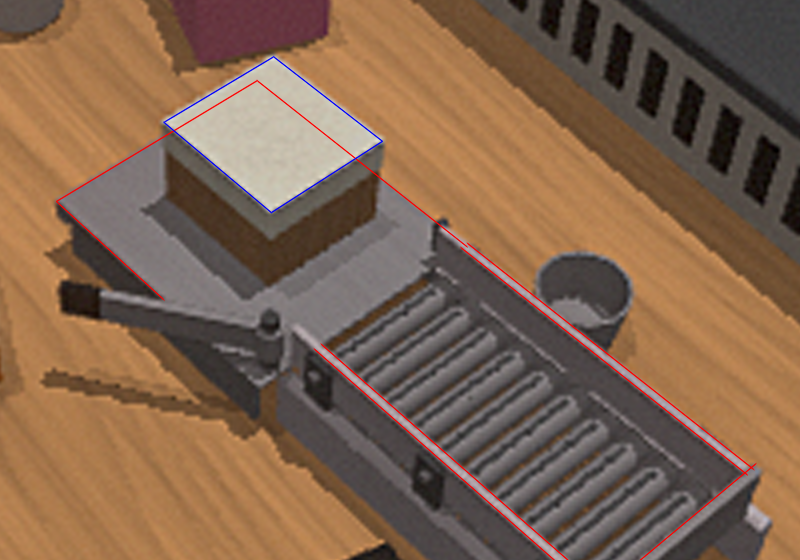

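Run:
```python
from fit import *
L=np.load('L.npy'); c=cam('top'); W=world(c)
for (u,v) in [(75,115),(98,146),(82,85),(162,168),(290,50),(200,75),(240,83),(60,220),(195,126),(236,241),(404,140)]: print((u,v),np.round(W[v,u],3))
print('wp',toworld(L,(-117,90)),np.degrees(L[2]))
s=monitor.state();R=None
from scipy.spatial.transform import Rotation as Ro
e=s['ee_rot'];R=Ro.from_euler('xyz',e,degrees=True).as_matrix();print(np.round(R,3))
w=np.append(toworld(L,(-117,90)),.205);print(1000*R.T@(w-s['position']), monitor.state()['time'])
# gate angle est
for n in ('top','side'):
    c=cam(n);
    for d in trace(n,'gate_tip')[:2]:
        m=d['mask']; Wc=world(c)[m]; Wc=Wc[(Wc[:,2]>.06)&(Wc[:,2]<.095)]
        if len(Wc): p=np.median(Wc,0); l,_=tolane(L,[p[0],p[1],0]); print(n,p,l)
```

```text
(75, 115) [0.776 0.672 0.182]
(98, 146) [0.708 0.645 0.042]
(82, 85) [0.889 0.672 0.137]
(162, 168) [0.622 0.409 0.105]
(290, 50) [ 1.014 -0.007  0.131]
(200, 75) [0.931 0.289 0.122]
(240, 83) [0.933 0.162 0.042]
(60, 220) [0.454 0.759 0.048]
(195, 126) [0.77  0.308 0.079]
(236, 241) [0.387 0.165 0.079]
(404, 140) [ 0.735 -0.398  0.043]
wp [0.70727589 0.09506192] -85.10513631175151
[[ 0.929  0.     0.371]
 [-0.371 -0.     0.929]
 [ 0.    -1.    -0.   ]]
[ 6.21635004e+02  4.69904910e-01 -2.74507387e+02] 1.3
top [0.48570656 0.0516283  0.0875013 ] [ -92.63076432 -134.46733899]
top [ 0.702748   -0.14981591  0.08541387] [126.5983872   64.59379258]
side [0.50653308 0.02539462 0.07897278] [ -64.71568354 -115.95522814]
```

Emit:
{"method": "jog_arm", "body": {"steps": [[311, 0, -137, -0.466, 60], [311, 0, -137, -0.466, 60], [311, 0, -137, -0.466, 60], [311, 0, -137, -0.466, 60], [311, 0, -137, -0.466, 60], [311, 0, -137, -0.466, 60], [311, 0, -137, -0.466, 60], [311, 0, -137, -0.466, 60], [311, 0, -137, -0.466, 60], [311, 0, -137, -0.466, 60]]}}

```text
time: 2.33
position: [0.4729, 0.3339, 0.2055]
ee_rot: [-90.1, -0.1, 4.6]
wrist_force: [-0.3, 0.3, -0.1]
gripper_width: 0.635
```

```bash
cat > rel.py <<'E'
from fit import *
import sys
from scipy.spatial.transform import Rotation as Ro
L=np.load('L.npy')
def rel(p=None,z=None):
    s=monitor.state();R=Ro.from_euler('xyz',s['ee_rot'],degrees=True).as_matrix()
    l,a=tolane(L,[*s['position'][:2],np.radians(s['ee_rot'][2])])
    print('t',s['time'],'tcp lane',np.round(l,1),'z',round(s['position'][2],4),'yaw-lane',round(a,2),'F',np.round(s['wrist_force'],1),'w',round(94*float(s['gripper_width']),1))
    if p is not None:
        w=np.append(toworld(L,p),z); print('shift',np.round(1000*R.T@(w-s['position']),1))
if __name__=='__main__':
    a=[float(v) for v in sys.argv[1:]]; rel(a[:2],a[2]) if a else rel()
E
python3 rel.py -117 92 0.205
```

```text
t 2.3333 tcp lane [-375.  -123.1] z 0.2055 yaw-lane 89.69 F [-0.3  0.3 -0.1] w 59.7
shift [ 216.5    1.1 -256.9]
```

Emit:
{"method": "jog_arm", "body": {"steps": [[216, 0, -257, -0.005, 60], [216, 0, -257, -0.005, 60], [216, 0, -257, -0.005, 60], [216, 0, -257, -0.005, 60], [216, 0, -257, -0.005, 60], [216, 0, -257, -0.005, 60], [216, 0, -257, -0.005, 60], [216, 0, -257, -0.005, 60], [216, 0, -257, -0.005, 60], [216, 0, -257, -0.005, 60], [216, 0, -257, -0.005, 60]]}}

```text
time: 3.25
position: [0.7087, 0.0955, 0.2055]
ee_rot: [-90.0, -0.0, 4.9]
wrist_force: [-0.4, 0.6, 0.4]
gripper_width: 0.641
```

```bash
python3 rel.py -117 92 0.067
python3 - <<'E'
from fit import *
c=cam('side');save(c,'s2.png');c=cam('wrist');save(c,'w2.png')
E
```

```text
t 3.25 tcp lane [-117.4   91.4] z 0.2055 yaw-lane 89.97 F [-0.4  0.6  0.4] w 60.3
shift [  0.5 138.5  -0.2]
```

View pics/s2.png

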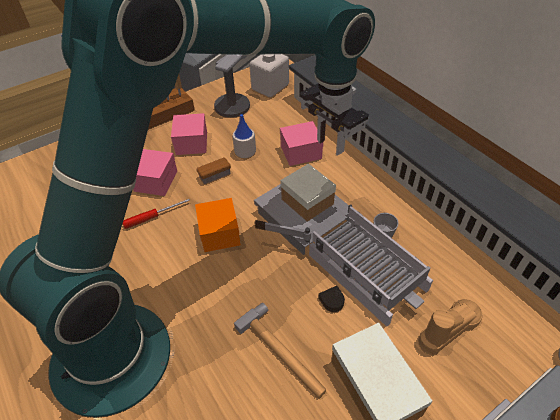

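View pics/w2.png

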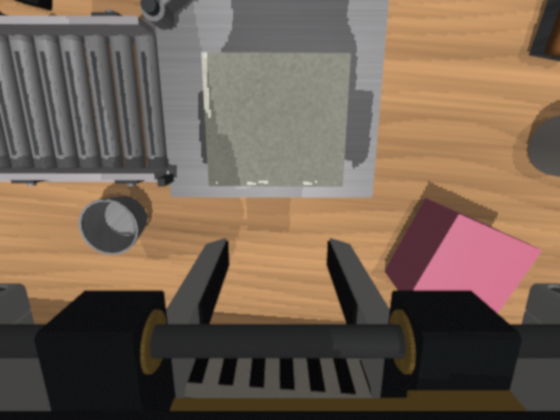

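```bash
cat > wr.py <<'E'
from fit import *
def wfit(b0,name='wrist',L0=None,draw=None,fl=True):
    L=np.load('L.npy'); c=cam(name); C=[(c,grads(c))]
    segs=lane_segs()
    x,f=fit(L,C,segs,(.006,.006,.02)) if fl else (L,0)
    b,fb=fit(b0,C,box_segs(),(.008,.008,.04))
    print(name,'lane',np.round(x,4),round(f,1),'box',np.round(b,4),round(fb,1),'rel own',*[np.round(v,1) for v in tolane(x,b)],'rel L',*[np.round(v,1) for v in tolane(L,b)])
    if draw:
        im=cv2.resize(c['frame'],None,fx=4,fy=4,interpolation=cv2.INTER_CUBIC); drawsegs(c,im,x,lane_segs(),(255,0,0)); drawsegs(c,im,b,box_segs(),(0,0,255))
        save(c,draw,cv2.resize(im,(800,600),interpolation=cv2.INTER_AREA))
    return x,b
E
python3 - <<'E'
from wr import *
wfit(np.array([.6342,.0888,-1.4856]),draw='wf1.png')
E
```

```text
wrist lane [ 6.2240e-01 -6.0000e-04 -1.4871e+00] -34.5 box [ 0.6329  0.0863 -1.4839] -6.7 rel own [-85.8  17.7] 0.2 rel L [-114.7   15.1] 0.1
```

View pics/wf1.png

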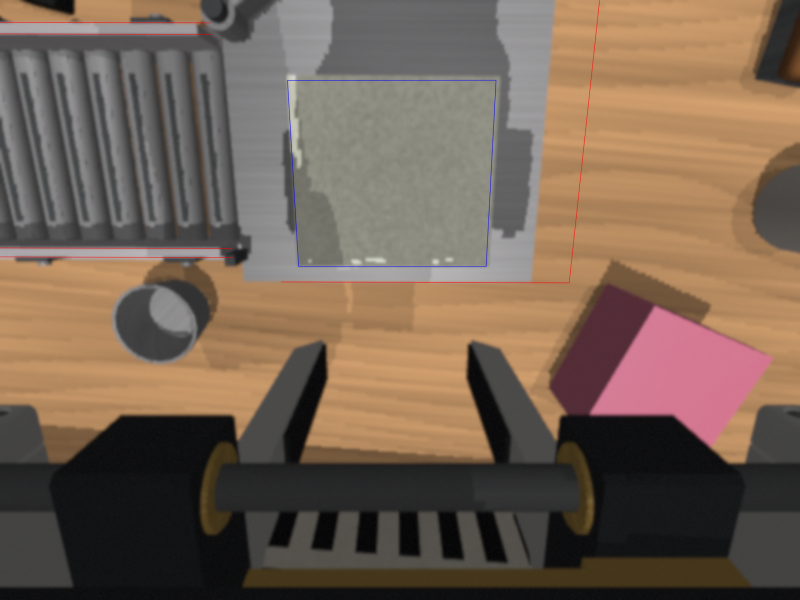

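Emit:
{"method": "jog_arm", "body": {"steps": [[0, 138, 0, 0, 60], [0, 138, 0, 0, 60], [0, 138, 0, 0, 60], [0, 138, 0, 0, 60], [0, 138, 0, 0, 60], [0, 138, 0, 0, 60]]}}

```text
time: 3.9
position: [0.7088, 0.0975, 0.0698]
ee_rot: [-90.0, -0.1, 5.0]
wrist_force: [0.5, 0.0, 0.8]
gripper_width: 0.641
```

```bash
python3 rel.py -117 64 0.068
```

```text
t 3.9 tcp lane [-119.3   91.7] z 0.0698 yaw-lane 90.14 F [0.5 0.  0.8] w 60.2
shift [-27.7   1.7  -2.3]
```

Emit:
{"method": "jog_arm", "body": {"steps": [[-6, 0, -1, 0, 60], [-12, 0, -2, 0, 60], [-16, 0, -2, 0, 60], [-18, 0, -2, 0, 60], [-20, 0, -2, 0, 60], [-22, 0, -2, 0, 60], [-24, 0, -2, 0, 60], [-26, 0, -2, 0, 60], [-28, 0, -2, 0, 60], [-28, 0, -2, 0, 60]]}}

```text
time: 4.73
position: [0.6807, 0.093, 0.0697]
ee_rot: [-90.0, -0.1, 5.0]
wrist_force: [2.0, 0.9, 1.1]
gripper_width: 0.64
```

```bash
python3 rel.py
python3 - <<'E'
from wr import *
for n in ('wrist','side'): wfit(np.array([.630,.0875,-1.4856]),n,draw=n+'f2.png',fl=n=='side')
E
```

```text
t 4.7333 tcp lane [-117.2   63.3] z 0.0697 yaw-lane 90.13 F [2.  0.9 1.1] w 60.2
wrist lane [ 0.6276 -0.0292 -1.4854] 0 box [ 0.6422  0.0722 -1.4822] -8.4 rel own [-99.8  23.2] 0.2 rel L [-99.8  23.2] 0.2
side lane [ 0.6276 -0.0296 -1.4859] -92.3 box [ 0.6379  0.105  -1.8055] -11.0 rel own [-133.3   21.6] -18.3 rel L [-132.9   21.7] -18.3
```

View pics/wristf2.png

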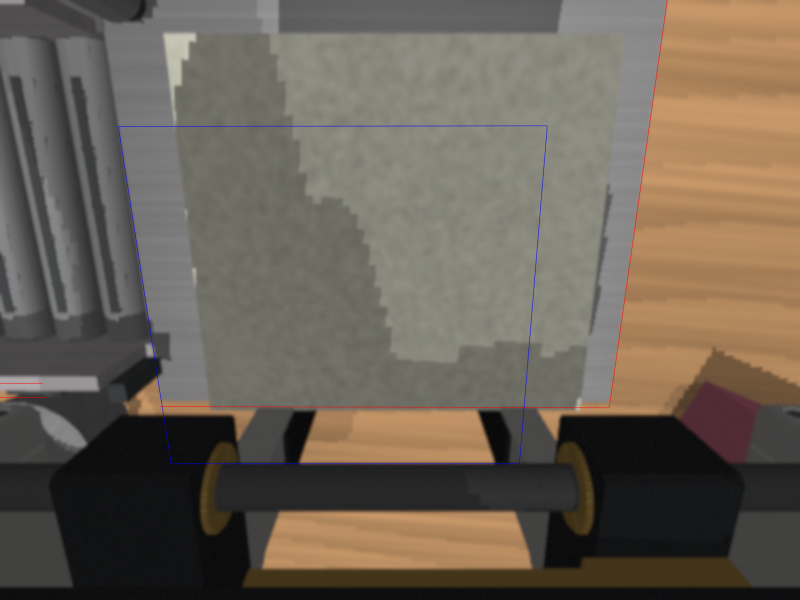

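View pics/sidef2.png

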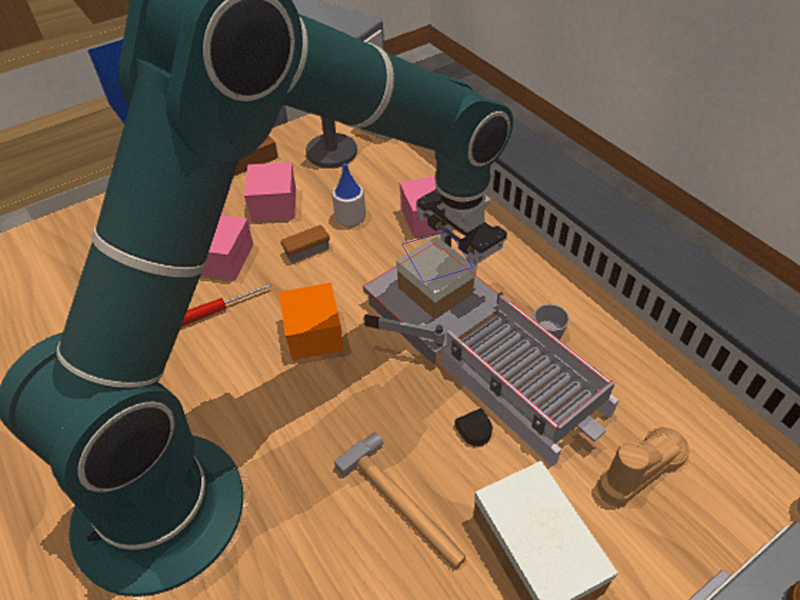

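```bash
cat > ext.py <<'E'
from wr import *
def ext(n):
    L=np.load('L.npy'); c=cam(n); W=world(c); d=W[...,:2]-L[:2]; co,si=np.cos(L[2]),np.sin(L[2])
    x=(co*d[...,0]+si*d[...,1])*1000; y=(-si*d[...,0]+co*d[...,1])*1000
    m=(abs(W[...,2]-.126)<.008)&(abs(y)<90)&(x>-230)&(x<280)
    k,l,st,ce=cv2.connectedComponentsWithStats(m.astype(np.uint8)); i=1+np.argmax(st[1:,4]); m=l==i
    r=cv2.minAreaRect(np.stack([x[m],y[m]],1).astype(np.float32))
    # robust extents along slices
    print(n,m.sum(),'x',np.round(np.percentile(x[m],[.5,50,99.5]),1),'y',np.round(np.percentile(y[m],[.5,50,99.5]),1),'mean',round(x[m].mean(),1),round(y[m].mean(),1),'rect',np.round(r[0],1),np.round(r[1],1),round(r[2],1))
    return c
E
python3 - <<'E'
from ext import *
ext('side');ext('top');c=ext('wrist')
L=np.load('L.npy')
for n in ('side',):
  wfit(np.append(toworld(L,(-116,5)),L[2]),n,draw='s3.png',fl=False)
E
```

```text
side 1275 x [-172.5 -111.7  -58.6] y [-47.2   2.8  65.8] mean -112.5 3.6 rect [-115.8   12.7] [116.  121.3] 0.2Traceback (most recent call last):
  File "<stdin>", line 2, in <module>
  File "ext.py", line 6, in ext
    k,l,st,ce=cv2.connectedComponentsWithStats(m.astype(np.uint8)); i=1+np.argmax(st[1:,4]); m=l==i
                                                                        ~~~~~~~~~^^^^^^^^^^
    return _wrapfunc(a, 'argmax', axis=axis, out=out, **kwds)
    return bound(*args, **kwds)
ValueError: attempt to get argmax of an empty sequence
```

Run:
```python
from ext import *
L=np.load('L.npy')
for n in ('side','wrist'):
  wfit(np.append(toworld(L,(-116,3)),L[2]),n,fl=False,draw=n+'4.png')
ext('wrist')
```

```text
side lane [ 0.6276 -0.0292 -1.4854] 0 box [ 0.628   0.0975 -1.3112] -7.2 rel own [-126.2   11.2] 10.0 rel L [-126.2   11.2] 10.0
wrist lane [ 0.6276 -0.0292 -1.4854] 0 box [ 0.6215  0.1172 -1.4667] -3.8 rel own [-146.4    6.5] 1.1 rel L [-146.4    6.5] 1.1
wrist 78047 x [-171.1 -115.7  -60.3] y [-47.5  -4.6  58.9] mean -115.7 -1.7 rect [-115.6   11.3] [113.3 119.1] 0.1
```

View pics/wrist4.png

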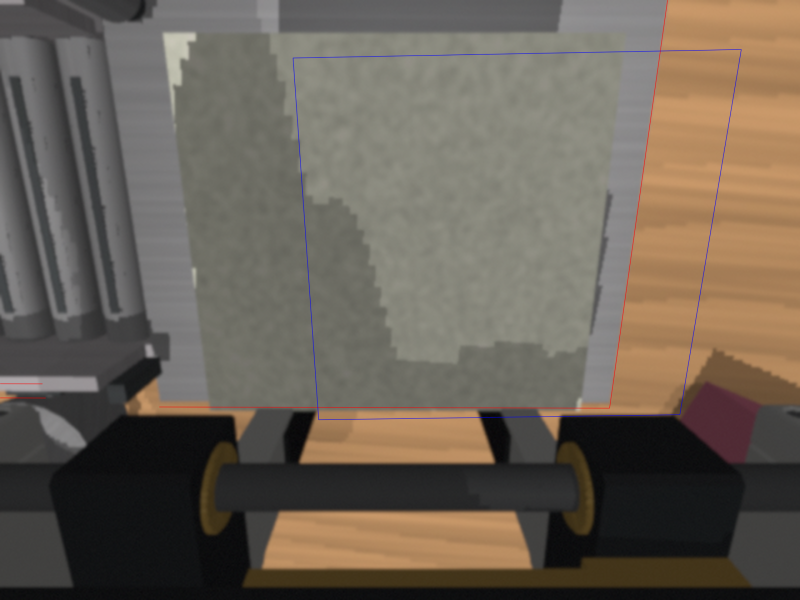

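Emit:
{"method": "jog_arm", "body": {"steps": [[-1, 0, 0, 0, 60], [-2, 0, 0, 0, 60], [-3, 0, 0, 0, 60], [-3, 0, 0, 0, 60], [-3, 0, 0, 0, 60], [10, 0, 0, 0, 60], [24, 0, 0, 0, 60], [24, 0, 0, 0, 60]]}}

```text
time: 5.75
position: [0.7058, 0.0951, 0.0691]
ee_rot: [-90.0, -0.1, 5.0]
wrist_force: [0.2, -0.7, -0.8]
gripper_width: 0.635
```

Emit:
{"method": "jog_arm", "body": {"steps": [[0, -150, 0, 0, 60], [0, -150, 0, 0, 60], [0, -150, 0, 0, 60], [0, -150, 0, 0, 60], [0, -150, 0, 0, 60], [0, -150, 0, 0, 60]]}}

```text
time: 6.25
position: [0.7057, 0.0952, 0.2205]
ee_rot: [-90.0, -0.2, 5.0]
wrist_force: [0.2, -0.3, -1.0]
gripper_width: 0.639
```

```bash
python3 rel.py -250 0 0.21
python3 - <<'E'
from ext import *
L=np.load('L.npy')
for n in ('side','wrist'): ext(n)
wfit(np.append(toworld(L,(-116,1)),L[2]),'wrist',fl=True,draw='w5.png')
wfit(np.append(toworld(L,(-116,1)),L[2]),'side',fl=True,draw='s5.png')
E
```

```text
t 6.25 tcp lane [-117.3   88.5] z 0.2205 yaw-lane 90.13 F [ 0.2 -0.3 -1. ] w 60.1
shift [-88.2  10.3 132.9]
side 1234 x [-172.3 -111.3  -58.8] y [-51.3  -1.3  52.7] mean -112.4 -1.2 rect [-115.2    0.8] [106.3 117.1] 89.7
wrist 17669 x [-170.9 -115.7  -60.1] y [-50.7  -4.1  50.2] mean -115.5 -2.9 rect [-115.4   -0.3] [112.3 101.6] 0.1
wrist lane [ 0.6226 -0.0017 -1.4866] -38.0 box [ 0.6176  0.0848 -1.4831] -8.9 rel own [-86.6   2.3] 0.2 rel L [-114.4   -0.2] 0.1
side lane [ 0.6282 -0.0356 -1.4862] -90.9 box [ 0.6198  0.0853 -1.4838] -9.7 rel own [-121.1    1.8] 0.1 rel L [-114.7    2.1] 0.1
```

View pics/w5.png

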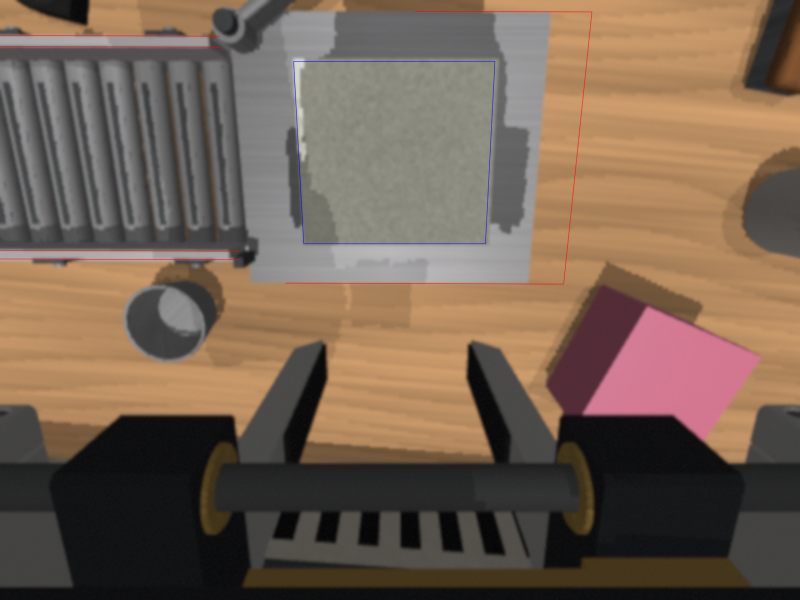

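View pics/s5.png

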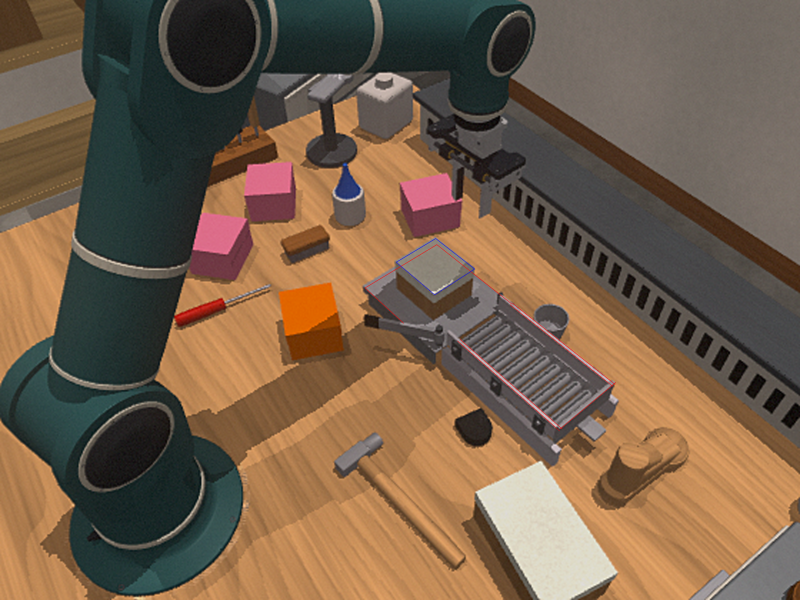

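Emit:
{"method": "jog_arm", "body": {"steps": [[-88, 0, 88, 0.7, 60], [-88, 0, 88, 1.573, 60], [-88, 0, 88, 1.573, 60], [-88, 0, 88, 1.573, 60], [-88, 0, 88, 1.573, 60], [-88, 0, 88, 1.573, 60], [-88, 0, 88, 1.573, 60], [-88, 0, 88, 1.573, 60], [-88, 0, 88, 1.573, 60], [-88, 0, 88, 1.573, 60], [-88, 0, 88, 1.573, 60], [-88, 0, 88, 1.573, 60]]}}

```text
time: 7.45
position: [0.609, 0.175, 0.2166]
ee_rot: [-90.2, -0.1, -81.3]
wrist_force: [-0.5, -0.0, -0.2]
gripper_width: 0.637
```

```bash
python3 rel.py -205 0.5 0.068
```

```text
t 7.45 tcp lane [-205.    -1.1] z 0.2166 yaw-lane 3.85 F [-0.5 -0.  -0.2] w 59.9
shift [-1.000e-01  1.486e+02  2.000e+00]
```

Emit:
{"method": "jog_arm", "body": {"steps": [[0, 0, 2, 0.068, 60], [0, 60, 2, 0.068, 60], [0, 148, 2, 0.068, 60], [0, 148, 2, 0.068, 60], [0, 148, 2, 0.068, 60], [0, 148, 2, 0.068, 60], [0, 148, 2, 0.068, 60]]}}

```text
time: 8.03
position: [0.6099, 0.1746, 0.0678]
ee_rot: [-90.3, -0.1, -85.2]
wrist_force: [0.8, 1.3, 0.6]
gripper_width: 0.642
```

```bash
python3 rel.py -150 0.5 0.068
python3 - <<'E'
from ext import *
c=ext('wrist'); save(c,'w6.png')
c=cam('side'); save(c,'s6.png',cv2.resize(c['frame'][130:330,230:450],None,fx=3,fy=3))
E
```

```text
t 8.0333 tcp lane [-2.045e+02 -2.000e-01] z 0.0678 yaw-lane -0.07 F [0.8 1.3 0.6] w 60.3
shift [54.5 -0.1  0.8]
wrist 7081 x [-172.5 -165.9 -154.4] y [-43.3  -0.8  42.1] mean -165.2 -0.6 rect [-163.5   -0.9] [19.5 89.8] 0.6
```

View pics/w6.png

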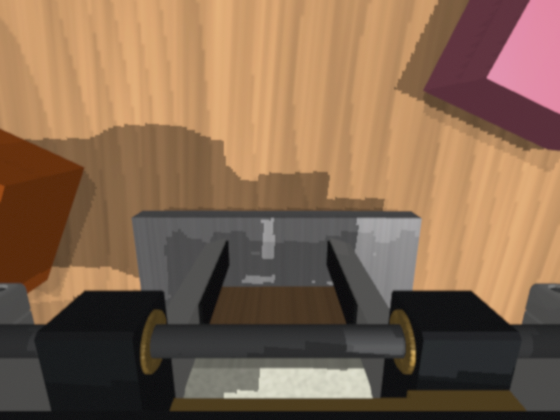

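View pics/s6.png

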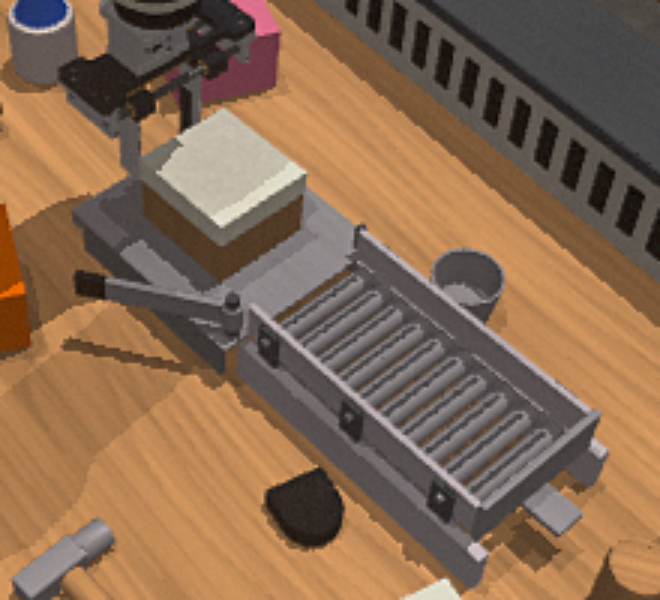

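Emit:
{"method": "jog_arm", "body": {"steps": [[12, 0, 0, 0, 60], [18, 0, 0, 0, 60], [24, 0, 0, 0, 60], [29, 0, 0, 0, 60], [34, 0, 0, 0, 60], [39, 0, 0, 0, 60], [44, 0, 0, 0, 60], [49, 0, 0, 0, 60], [53, 0, 0, 0, 60], [56, 0, 0, 0, 60], [58, 0, 0, 0, 60], [58, 0, 0, 0, 60]]}}

```text
time: 9.13
position: [0.6164, 0.1166, 0.0703]
ee_rot: [-90.1, -0.1, -85.2]
wrist_force: [0.1, -0.1, -0.4]
gripper_width: 0.639
```

```bash
python3 rel.py -150 0 0.068
cat > look.py <<'E'
import sys
from ext import *
ext('side');ext('top'); c=cam('side'); k=sys.argv[1]; save(c,k+'s.png',cv2.resize(c['frame'][150:330,230:450],None,fx=3.6,fy=3.3,interpolation=cv2.INTER_CUBIC))
c=cam('top'); save(c,k+'t.png',cv2.resize(c['frame'][110:240,210:400],None,fx=4,fy=4,interpolation=cv2.INTER_CUBIC))
E
python3 look.py a
```

```text
t 9.1333 tcp lane [-146.2    1.3] z 0.0703 yaw-lane -0.09 F [ 0.1 -0.1 -0.4] w 60.1
shift [-3.8  2.3 -1.3]
side 1339 x [-148.7  -78.7  -23.4] y [-51.7  -2.4  52. ] mean -79.6 -2.0 rect [-89.    1.4] [107.2 135.1] 89.6
top 629 x [-98.5 -58.6 -24.3] y [-50.2  -3.7  52.3] mean -58.5 -2.7 rect [-62.7   1. ] [103.5  77.4] 89.6
```

View pics/as.png

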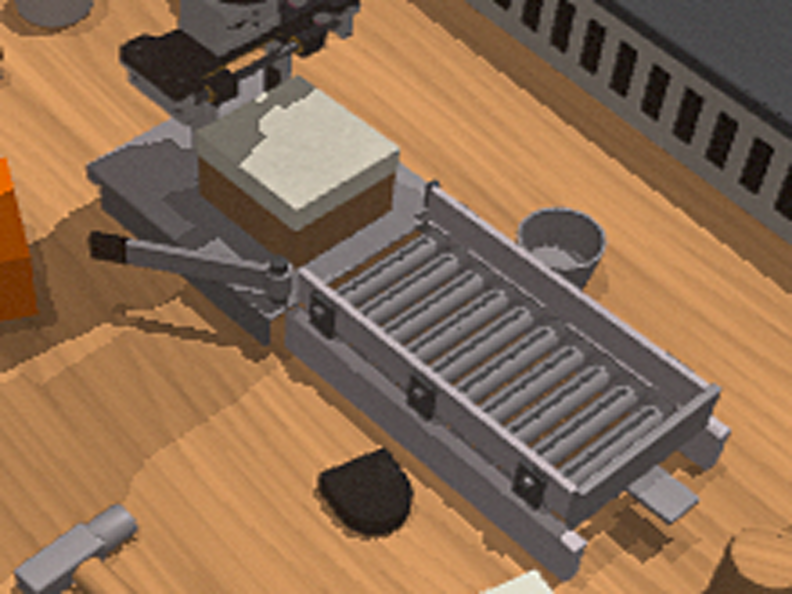

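View pics/at.png

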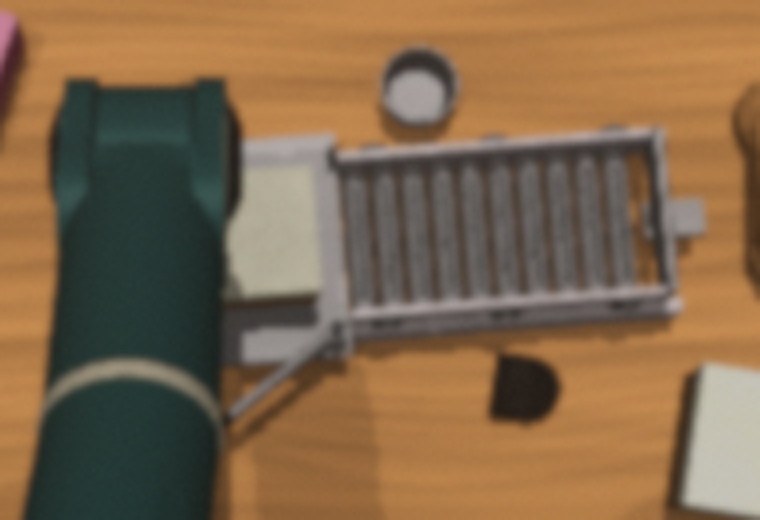

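Emit:
{"method": "jog_arm", "body": {"steps": [[4, 0, 0, 0, 60], [9, 0, -1, 0, 60], [15, 1, -1, 0, 60], [21, 1, -1, 0, 60], [27, 1, -1, 0, 60], [33, 1, -1, 0, 60], [39, 1, -1, 0, 60], [45, 1, -1, 0, 60], [51, 1, -1, 0, 60], [56, 1, -1, 0, 60], [60, 1, -1, 0, 60], [62, 1, -1, 0, 60]]}}

```text
time: 10.33
position: [0.6204, 0.0542, 0.0692]
ee_rot: [-90.1, -0.1, -85.2]
wrist_force: [-0.1, 0.9, 0.3]
gripper_width: 0.635
```

```bash
python3 rel.py -50 0 0.068; python3 look.py b
```

```text
t 10.3333 tcp lane [-83.7  -0. ] z 0.0692 yaw-lane -0.1 F [-0.1  0.9  0.3] w 59.7
shift [33.7  1.2  0.1]
side 1425 x [-84.5 -16.1  38.3] y [-52.9  -3.5  50.7] mean -17.1 -3.1 rect [-26.2  -0.4] [131.9 106.4] 0.1
top 564 x [-33.7   8.4  38.5] y [-50.9  -8.9  50.1] mean 7.4 -6.4 rect [3.7 0.5] [104.4  71.8] 87.7
```

View pics/bs.png

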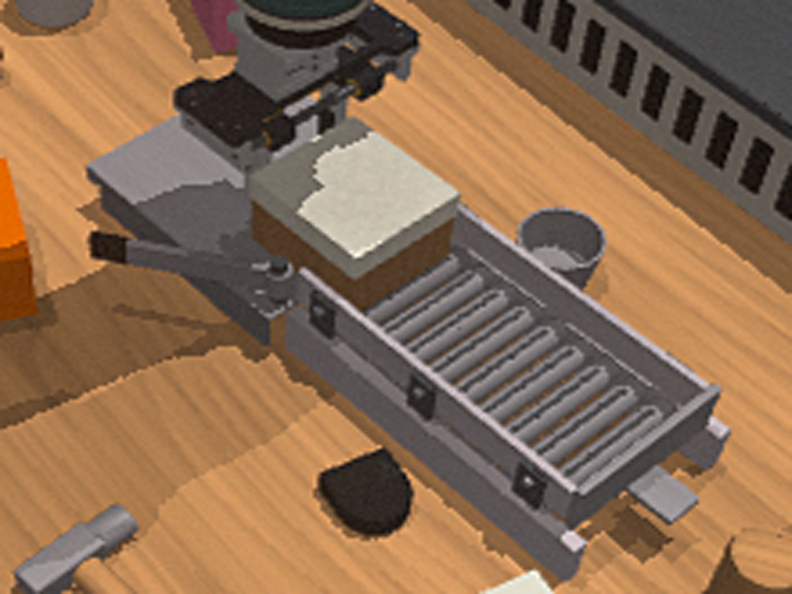

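View pics/bt.png

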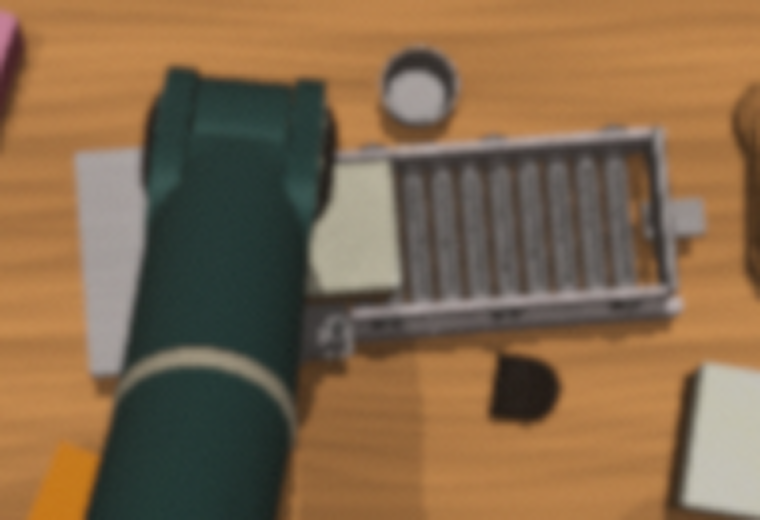

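Emit:
{"method": "jog_arm", "body": {"steps": [[4, 0, 0, 0, 60], [9, 0, 0, 0, 60], [15, 1, 0, 0, 60], [21, 1, 0, 0, 60], [27, 1, 0, 0, 60], [33, 1, 0, 0, 60], [39, 1, 0, 0, 60], [45, 1, 0, 0, 60], [51, 1, 0, 0, 60], [56, 1, 0, 0, 60], [60, 1, 0, 0, 60], [62, 1, 0, 0, 60]]}}

```text
time: 11.53
position: [0.6256, -0.0076, 0.0683]
ee_rot: [-90.1, -0.1, -85.2]
wrist_force: [1.5, 1.8, 0.9]
gripper_width: 0.639
```

```bash
python3 rel.py 50 0 0.068; python3 look.py c
```

```text
t 11.5333 tcp lane [-21.7  -0.1] z 0.0683 yaw-lane -0.11 F [1.5 1.8 0.9] w 60.0
shift [71.7  0.4  0.3]
side 1524 x [-19.1  45.8  99.8] y [-53.1  -4.   50. ] mean 45.1 -3.6 rect [38.1 -1.3] [125.9 106.6] 0.7
top 469 x [ 34.1  75.3 100.2] y [-51.4 -13.4  49.9] mean 73.5 -8.8 rect [68.5 -0.6] [104.5  65.9] 87.6
```

View pics/cs.png

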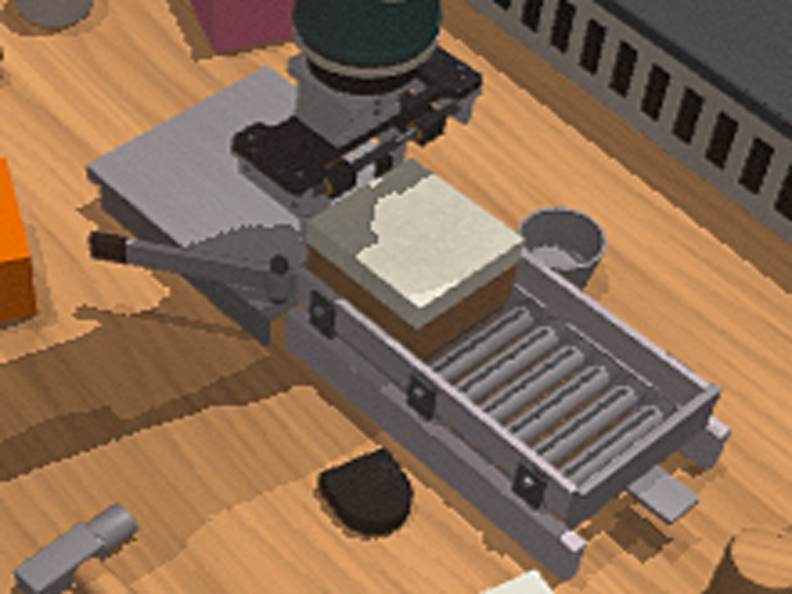

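View pics/ct.png

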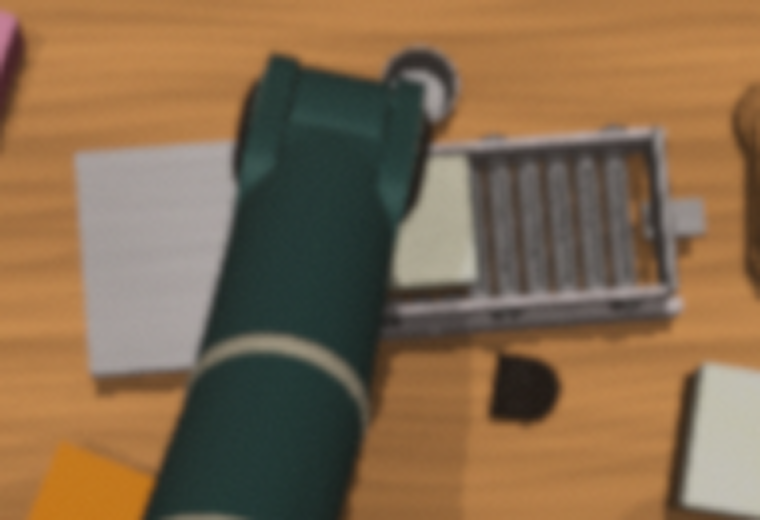

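Emit:
{"method": "jog_arm", "body": {"steps": [[4, 0, 0, 0, 60], [9, 0, 0, 0, 60], [15, 0, 0, 0, 60], [21, 0, 0, 0, 60], [27, 0, 0, 0, 60], [33, 0, 0, 0, 60], [39, 0, 0, 0, 60], [45, 0, 0, 0, 60], [51, 0, 0, 0, 60], [56, 0, 0, 0, 60], [60, 0, 0, 0, 60], [62, 0, 0, 0, 60]]}}

```text
time: 12.73
position: [0.6308, -0.0692, 0.0683]
ee_rot: [-90.1, -0.1, -85.2]
wrist_force: [-0.2, 0.7, -0.4]
gripper_width: 0.638
```

```bash
python3 rel.py 138 0 0.068; python3 look.py d
```

```text
t 12.7333 tcp lane [40.2 -0.3] z 0.0683 yaw-lane -0.1 F [-0.2  0.7 -0.4] w 60.0
shift [97.8  0.5  0.4]
side 1634 x [ 45.  107.7 161.8] y [-52.8  -4.   50. ] mean 106.9 -3.6 rect [100.4  -0.9] [125.4 105.9] 0.2
top 381 x [100.9 142.2 162.2] y [-51.3 -17.8  49.6] mean 138.8 -12.7 rect [130.9  -0.4] [103.5  64.5] 88.4
```

View pics/ds.png

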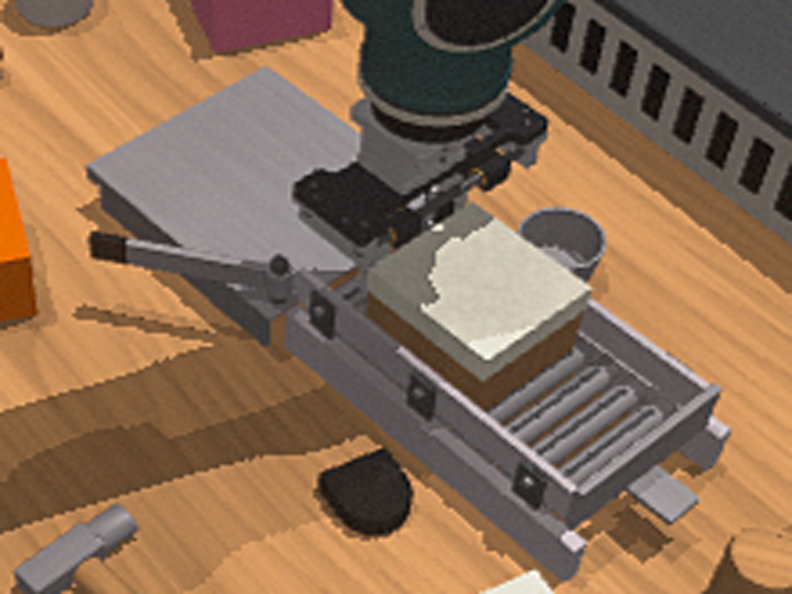

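View pics/dt.png

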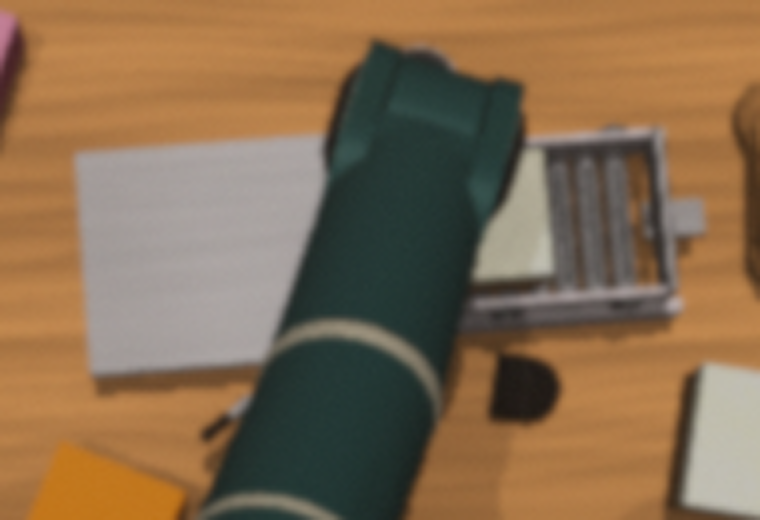

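Still straight and centred, with the front at about x = 162. I'll push on.

Emit:
{"method": "jog_arm", "body": {"steps": [[4, 0, 0, 0, 60], [9, 0, 0, 0, 60], [15, 0, 0, 0, 60], [21, 0, 0, 0, 60], [27, 0, 0, 0, 60], [33, 0, 0, 0, 60], [39, 0, 0, 0, 60], [45, 0, 0, 0, 60], [51, 0, 0, 0, 60], [56, 0, 0, 0, 60], [60, 0, 0, 0, 60], [62, 0, 0, 0, 60]]}}

```text
time: 13.93
position: [0.636, -0.1308, 0.0685]
ee_rot: [-90.1, -0.1, -85.2]
wrist_force: [-0.9, 0.9, 0.1]
gripper_width: 0.635
```

Emit:
{"method": "jog_arm", "body": {"steps": [[3, 0, 0, 0, 60], [6, 0, 0, 0, 60], [9, 0, 0, 0, 60], [12, 0, 0, 0, 60], [15, 0, 0, 0, 60], [18, 0, 0, 0, 60], [21, 0, 0, 0, 60], [24, 0, 0, 0, 60], [26, 0, 0, 0, 60], [28, 0, 0, 0, 60], [28, 0, 0, 0, 60]]}}

```text
time: 14.85
position: [0.6383, -0.1593, 0.0685]
ee_rot: [-90.1, -0.1, -85.2]
wrist_force: [-0.3, 0.4, 0.4]
gripper_width: 0.64
```

```bash
python3 rel.py 138 0 0.068; python3 look.py e
```

```text
t 14.85 tcp lane [130.6  -0.4] z 0.0685 yaw-lane -0.12 F [-0.3  0.4  0.4] w 60.1
shift [7.4 0.6 0.5]
side 1802 x [139.4 199.3 252.1] y [-53.3  -3.9  50.4] mean 198.6 -3.5 rect [193.3  -0.7] [120.2 107. ] 1.1
top 250 x [197.2 233.2 253.4] y [-51.5 -26.6  23.8] mean 231.4 -23.7 rect [225.4 -12.5] [78.7 56.4] 89.8
```

View pics/es.png

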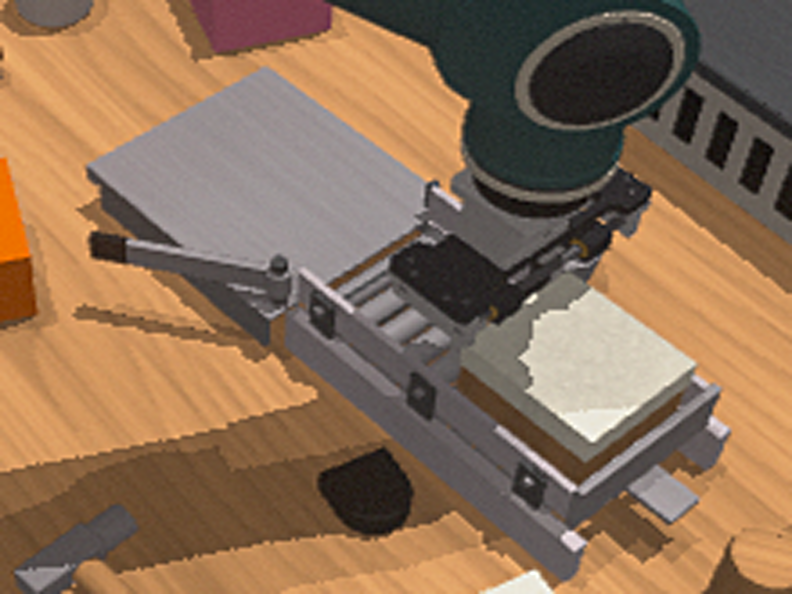

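View pics/et.png

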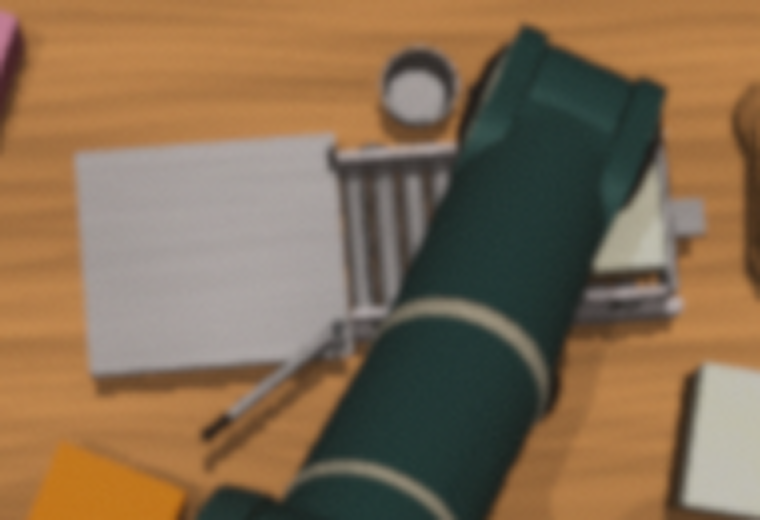

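Emit:
{"method": "jog_arm", "body": {"steps": [[1, 0, 0, 0, 60], [2, 0, 0, 0, 60], [3, 0, 0, 0, 60], [4, 0, 0, 0, 60], [5, 0, 0, 0, 60], [5, 0, 0, 0, 60]]}}

```text
time: 15.55
position: [0.6387, -0.164, 0.0685]
ee_rot: [-90.1, -0.1, -85.2]
wrist_force: [0.1, 0.7, -0.2]
gripper_width: 0.636
```

Emit:
{"method": "jog_arm", "body": {"steps": [[1, 0, 0, 0, 60], [2, 0, 0, 0, 60], [2, 0, 0, 0, 60]]}}

```text
time: 15.8
position: [0.6389, -0.1662, 0.0685]
ee_rot: [-90.1, -0.1, -85.2]
wrist_force: [0.0, 0.1, -0.4]
gripper_width: 0.64
```

Emit:
{"method": "jog_arm", "body": {"steps": [[1, 0, 0, 0, 60], [2, 0, 0, 0, 60], [2, 0, 0, 0, 60]]}}

```text
time: 16.05
position: [0.6391, -0.1678, 0.0685]
ee_rot: [-90.1, -0.1, -85.2]
wrist_force: [0.3, 3.4, 1.3]
gripper_width: 0.64
```

Emit:
{"method": "jog_arm", "body": {"steps": [[1, 0, 0, 0, 60], [2, 0, 0, 0, 60], [2, 0, 0, 0, 60]]}}

```text
time: 16.3
position: [0.6391, -0.1678, 0.0685]
ee_rot: [-90.2, 0.1, -85.1]
wrist_force: [-4.0, 11.0, 6.1]
gripper_width: 0.637
```

```bash
python3 rel.py 138 0 0.068; python3 look.py f
```

```text
t 16.3 tcp lane [139.1  -0.4] z 0.0685 yaw-lane -0.04 F [-4.  11.   6.1] w 59.9
shift [-1.1  0.5  0.4]
side 1804 x [148.  208.3 260.3] y [-53.4  -3.5  50.1] mean 207.4 -3.3 rect [201.9  -1.3] [106.2 118.3] 89.7
top 224 x [207.7 243.4 260.7] y [-51.3 -27.3  22.4] mean 240.8 -25.2 rect [234.5 -12.3] [78.1 53.6] 87.5
```

View pics/fs.png

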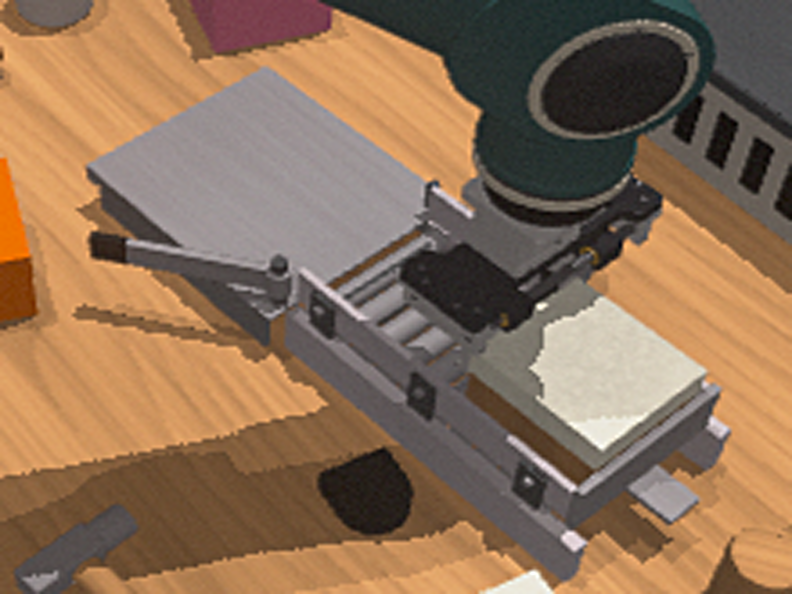

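Emit:
{"method": "jog_arm", "body": {"steps": [[-2, 0, 0, 0, 60], [-5, 0, 0, 0, 60], [-12, 0, 0, 0, 60], [-25, 0, 0, 0, 60], [-40, 0, 0, 0, 60], [-40, -60, 0, 0, 30], [-40, -150, 0, 0, 0], [-40, -150, 0, 0, 0], [-40, -150, 0, 0, 0], [-40, -150, 0, 0, 0]]}}

```text
time: 17.33
position: [0.6383, -0.1271, 0.2246]
ee_rot: [-89.7, -0.0, -85.1]
wrist_force: [0.2, -0.5, 0.7]
gripper_width: 0.319
```

```bash
python3 look.py g
python3 - <<'E'
from fit import *
L=np.load('L.npy')
# gate line from side: points z .066-.087 in region lane x -150..-25,y -170..-80
for n in ('side','top'):
    c=cam(n);W=world(c);d=W[...,:2]-L[:2];co,si=np.cos(L[2]),np.sin(L[2])
    x=(co*d[...,0]+si*d[...,1])*1000; y=(-si*d[...,0]+co*d[...,1])*1000
    m=(W[...,2]>.064)&(W[...,2]<.095)&(x<-25)&(x>-160)&(y<-85)&(y>-185)
    k,l,st,_=cv2.connectedComponentsWithStats(m.astype(np.uint8));print(n,st[:,4]); i=1+np.argmax(st[1:,4]);m=l==i
    print(np.degrees(np.arctan2(-( x[m]+12),y[m]+76)).mean(),'tip',x[m].min(),y[m].min(), 'far dist',np.percentile(np.hypot(x[m]+12,y[m]+76),99))
    vx=cv2.fitLine(np.stack([x[m],y[m]],1).astype(np.float32),cv2.DIST_HUBER,0,.01,.01).ravel();print(vx,np.degrees(np.arctan2(abs(vx[0]),-abs(vx[1]))))
E
python3 rel.py
```

```text
side 1823 x [148.5 207.2 260.4] y [-53.2  -4.5  50.1] mean 206.5 -3.9 rect [204.5  -0.5] [107.1 113.9] 89.6
top 482 x [189.1 234.5 261.3] y [-51.  -13.4  49.6] mean 232.3 -9.9 rect [226.4  -0.5] [103.   73.2] 87.8
side [234850    350]
126.98950348923513 tip -130.05594301777455 -160.1055221234541 far dist 141.30600665517073
[   0.82454276    0.56579965  -75.99429    -123.748886  ] 124.45783
top [235090    110]
125.31600046653348 tip -130.1960607735898 -158.63081030430473 far dist 141.48352292781306
[   0.8213789     0.57038295  -78.50416    -122.98327   ] 124.776924
t 17.6333 tcp lane [98.5 -0.4] z 0.2171 yaw-lane -0.01 F [ 0.5 -0.9 -0.3] w 6.0
```

View pics/gs.png

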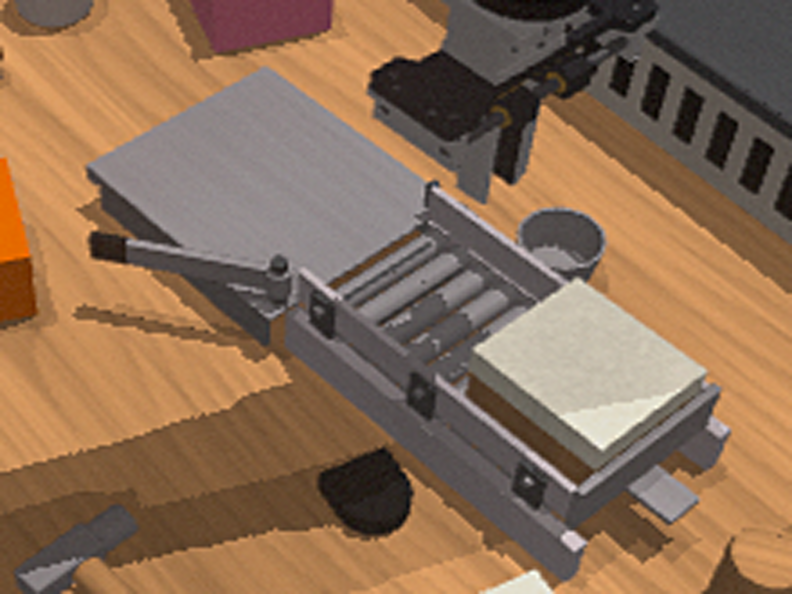

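Emit:
{"method": "jog_arm", "body": {"steps": [[-169, 0, -166, 0, 0], [-169, 0, -166, 0, 0], [-169, 0, -166, 0, 0], [-169, 0, -166, 0, 0], [-169, 0, -166, 0, 0], [-169, 0, -166, 0, 0], [-169, 0, -166, 0, 0], [-169, 0, -166, 0, 0], [-169, 0, -166, 0, 0], [-169, 0, -166, 0, 0]]}}

```text
time: 18.47
position: [0.4563, 0.0261, 0.2179]
ee_rot: [-90.3, 0.1, -85.2]
wrist_force: [-0.7, 0.8, -0.8]
gripper_width: 0.006
```

```bash
python3 rel.py -71 -166 0.070
```

```text
t 18.4667 tcp lane [ -69.7 -165.9] z 0.2179 yaw-lane -0.09 F [-0.7  0.8 -0.8] w 0.6
shift [ -1.2 147.9   0.7]
```

Emit:
{"method": "jog_arm", "body": {"steps": [[-1, 148, 0, 0, 0], [-1, 148, 0, 0, 0], [-1, 148, 0, 0, 0], [-1, 148, 0, 0, 0], [-1, 148, 0, 0, 0], [-1, 148, 0, 0, 0]]}}

```text
time: 18.97
position: [0.4553, 0.0261, 0.0695]
ee_rot: [-90.4, -0.0, -85.3]
wrist_force: [0.2, 0.5, 1.1]
gripper_width: 0.007
```

```bash
python3 rel.py -71 -166 0.070
python3 - <<'E'
from fit import *
L=np.load('L.npy'); s=monitor.state(); l,_=tolane(L,[*s['position'][:2],0])
H=np.array([-12,-76.])
for a in list(range(125,-1,-6))+[0]:
    r=np.radians(a); p=H+100*np.array([-np.sin(r),np.cos(r)])-18*np.array([np.cos(r),np.sin(r)]); print(a,np.round(p),np.round(p-l))
c=cam('side'); save(c,'h.png',cv2.resize(c['frame'][150:330,230:450],None,fx=3.6,fy=3.3))
E
```

```text
t 18.9667 tcp lane [ -69.8 -166.9] z 0.0695 yaw-lane -0.18 F [0.2 0.5 1.1] w 0.7
shift [-1.2 -0.5  0.9]
125 [ -84. -148.] [-14.  19.]
119 [ -91. -140.] [-21.  27.]
113 [ -97. -132.] [-27.  35.]
107 [-102. -122.] [-33.  44.]
101 [-107. -113.] [-37.  54.]
95 [-110. -103.] [-40.  64.]
89 [-112.  -92.] [-42.  75.]
83 [-113.  -82.] [-44.  85.]
77 [-113.  -71.] [-44.  96.]
71 [-112.  -60.] [-43. 106.]
65 [-110.  -50.] [-40. 117.]
59 [-107.  -40.] [-37. 127.]
53 [-103.  -30.] [-33. 137.]
47 [-97. -21.] [-28. 146.]
41 [-91. -12.] [-21. 155.]
35 [-84.  -4.] [-14. 162.]
29 [-76.   3.] [ -6. 170.]
23 [-68.   9.] [  2. 176.]
17 [-58.  14.] [ 11. 181.]
11 [-49.  19.] [ 21. 186.]
5 [-39.  22.] [ 31. 189.]
0 [-30.  24.] [ 40. 191.]
```

View pics/h.png

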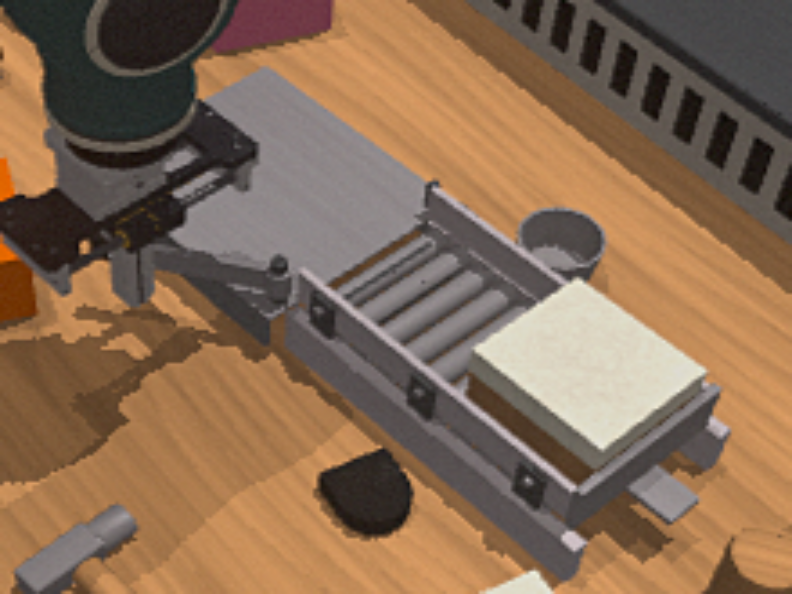

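Emit:
{"method": "jog_arm", "body": {"steps": [[-7, 0, 10, 0, 0], [-14, 0, 19, 0, 0], [-21, 0, 27, 0, 0], [-27, 0, 35, 0, 0], [-33, 0, 44, 0, 0], [-37, 0, 54, 0, 0], [-40, 0, 64, 0, 0], [-42, 0, 75, 0, 0], [-44, 0, 85, 0, 0], [-44, 0, 96, 0, 0], [-43, 0, 106, 0, 0], [-43, 0, 106, 0, 0]]}}

```text
time: 20.02
position: [0.5602, 0.078, 0.0701]
ee_rot: [-90.2, -0.0, -85.3]
wrist_force: [-0.8, -0.3, -0.1]
gripper_width: 0.007
```

```bash
python3 rel.py -112 -60 0.070
python3 - <<'E'
from fit import *
c=cam('side'); save(c,'i.png',cv2.resize(c['frame'][150:330,230:450],None,fx=3.6,fy=3.3))
E
```

```text
t 20.0167 tcp lane [-112.5  -58. ] z 0.0701 yaw-lane -0.17 F [-0.8 -0.3 -0.1] w 0.7
shift [ 0.5  0.1 -2. ]
```

View pics/i.png

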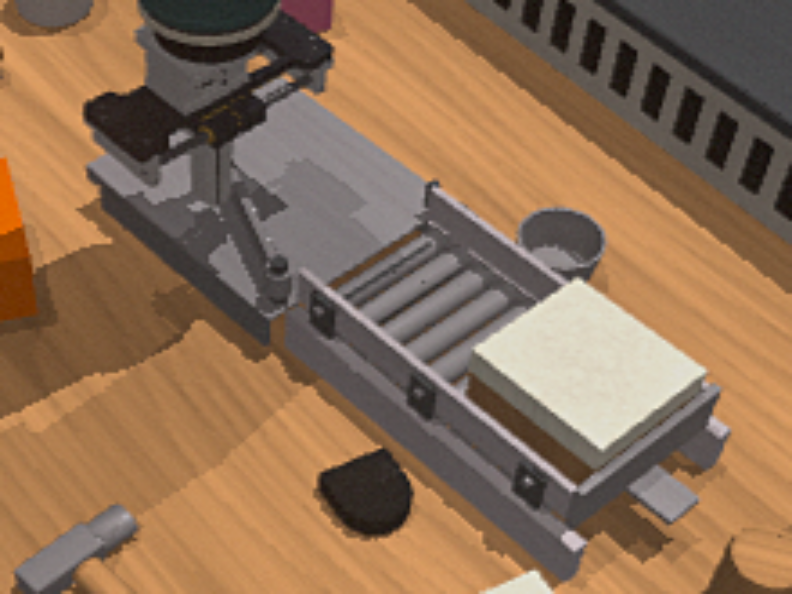

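Emit:
{"method": "jog_arm", "body": {"steps": [[2, 0, 8, 0, 0], [5, 0, 18, 0, 0], [9, 0, 28, 0, 0], [15, 0, 37, 0, 0], [21, 0, 46, 0, 0], [28, 0, 54, 0, 0], [36, 0, 61, 0, 0], [44, 0, 67, 0, 0], [54, 0, 72, 0, 0], [63, 0, 77, 0, 0], [70, 0, 80, 0, 0], [72, 0, 81, 0, 0]]}}

```text
time: 21.07
position: [0.6462, 0.0108, 0.0696]
ee_rot: [-90.3, -0.0, -85.4]
wrist_force: [0.5, 0.3, 0.7]
gripper_width: 0.006
```

Emit:
{"method": "jog_arm", "body": {"steps": [[2, 0, 0, 0, 0], [4, 0, 0, 0, 0], [6, 0, 0, 0, 0], [8, 0, 0, 0, 0], [9, 0, 0, 0, 0], [9, 0, 0, 0, 0]]}}

```text
time: 21.57
position: [0.6469, 0.0017, 0.0696]
ee_rot: [-90.3, -0.0, -85.4]
wrist_force: [0.5, -0.4, 0.1]
gripper_width: 0.004
```

```bash
python3 rel.py -28 24 0.070
python3 - <<'E'
from fit import *
c=cam('side'); save(c,'j.png',cv2.resize(c['frame'][150:330,230:450],None,fx=3.6,fy=3.3))
E
```

```text
t 21.5667 tcp lane [-29.1  21.9] z 0.0696 yaw-lane -0.28 F [ 0.5 -0.4  0.1] w 0.4
shift [ 1.1 -0.4  2.1]
```

View pics/j.png

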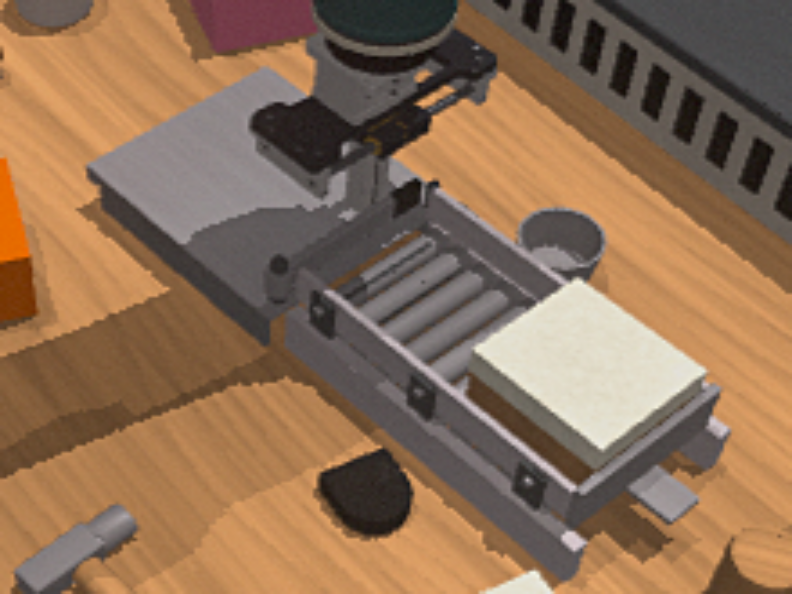

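Almost shut. I'll creep on until I feel the stop.

Emit:
{"method": "jog_arm", "body": {"steps": [[1, 0, 0, 0, 0], [2, 0, 0, 0, 0], [3, 0, 0, 0, 0], [3, 0, 0, 0, 0]]}}

```text
time: 21.95
position: [0.6471, -0.0006, 0.0696]
ee_rot: [-90.3, 0.0, -85.4]
wrist_force: [-0.2, 4.2, 0.2]
gripper_width: 0.004
```

Emit:
{"method": "jog_arm", "body": {"steps": [[1, 0, 0, 0, 0], [2, 0, 0, 0, 0], [2, 0, 0, 0, 0]]}}

```text
time: 22.2
position: [0.6471, -0.0007, 0.0696]
ee_rot: [-90.3, 0.1, -85.3]
wrist_force: [-2.0, 9.6, 2.1]
gripper_width: 0.007
```

Emit:
{"method": "jog_arm", "body": {"steps": [[1, 0, 0, 0, 0], [2, 0, 0, 0, 0], [2, 0, 0, 0, 0]]}}

```text
time: 22.45
position: [0.6471, -0.0007, 0.0697]
ee_rot: [-90.3, 0.3, -85.2]
wrist_force: [-2.4, 10.3, 3.5]
gripper_width: 0.002
```

Firm stop felt (10 N with no further movement), so I'll back off, rise and check.

Emit:
{"method": "jog_arm", "body": {"steps": [[-3, 0, 0, 0, 0], [-10, 0, 0, 0, 0], [-25, 0, 0, 0, 0], [-40, 0, 0, 0, 0], [-50, 0, 0, 0, 0], [-50, -60, 0, 0, 0], [-50, -150, 0, 0, 0], [-100, -150, 0, 0, 0], [-150, -150, 0, 0, 0], [-150, -150, 0, 0, 0], [-150, -150, 0, 0, 0]]}}

```text
time: 23.37
position: [0.6351, 0.1582, 0.2236]
ee_rot: [-90.1, 0.5, -84.7]
wrist_force: [-0.0, 1.7, 0.2]
gripper_width: 0.006
```

```bash
python3 rel.py; python3 look.py k
python3 - <<'E'
from wr import *
L=np.load('L.npy')
for n in ('side','top'):
    x,b=wfit(np.append(toworld(L,(205,-.5)),L[2]),n,fl=False)
    c=cam(n);W=world(c);d=W[...,:2]-L[:2];co,si=np.cos(L[2]),np.sin(L[2])
    x=(co*d[...,0]+si*d[...,1])*1000; y=(-si*d[...,0]+co*d[...,1])*1000
    m=(W[...,2]>.078)&(W[...,2]<.095)&(x<3)&(x>-30)&(y<55)&(y>-60)
    v=np.polyfit(y[m],x[m],1); print(n,m.sum(),'gate angle',-v[0],'rad; x at y=0',v[1])
E
```

```text
t 23.3667 tcp lane [-186.1   23.5] z 0.2236 yaw-lane 0.45 F [-0.   1.7  0.2] w 0.6
side 1822 x [148.5 207.1 260.5] y [-52.8  -4.4  50.5] mean 206.5 -3.9 rect [204.2  -1.1] [113.9 106.9] 0.3
top 1062 x [148.6 203.5 260.3] y [-51.4  -0.8  50.5] mean 204.0 -0.7 rect [204.8  -0.4] [114.1 103.2] 0.3
side lane [ 0.6276 -0.0292 -1.4854] 0 box [ 0.6455 -0.2317 -1.4871] -42.0 rel own [203.3   0.6] -0.1 rel L [203.3   0.6] -0.1
side 155 gate angle -0.000810701666023206 rad; x at y=0 -11.140396246997971
top lane [ 0.6276 -0.0292 -1.4854] 0 box [ 0.6432 -0.2324 -1.4813] -30.9 rel own [203.8  -1.8] 0.2 rel L [203.8  -1.8] 0.2
top 84 gate angle -0.0016428664725167573 rad; x at y=0 -12.275787876949755
```

View pics/ks.png

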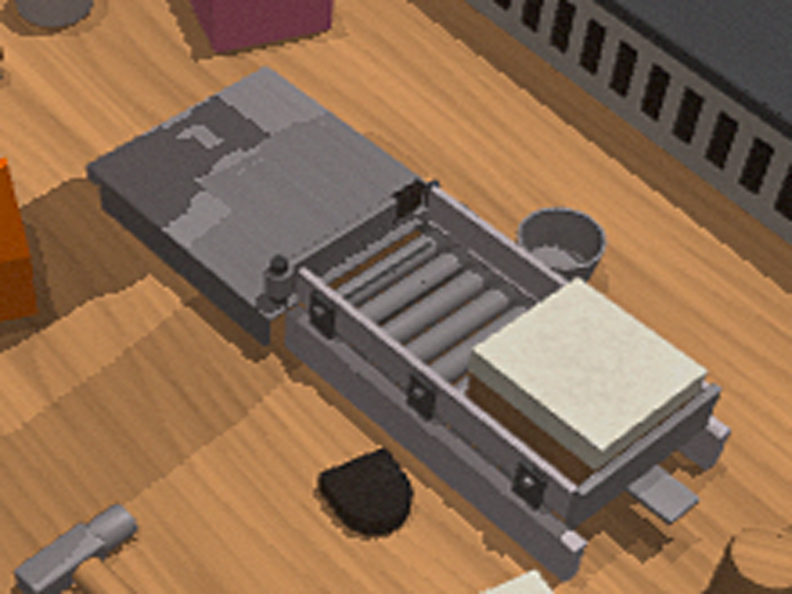

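View pics/kt.png

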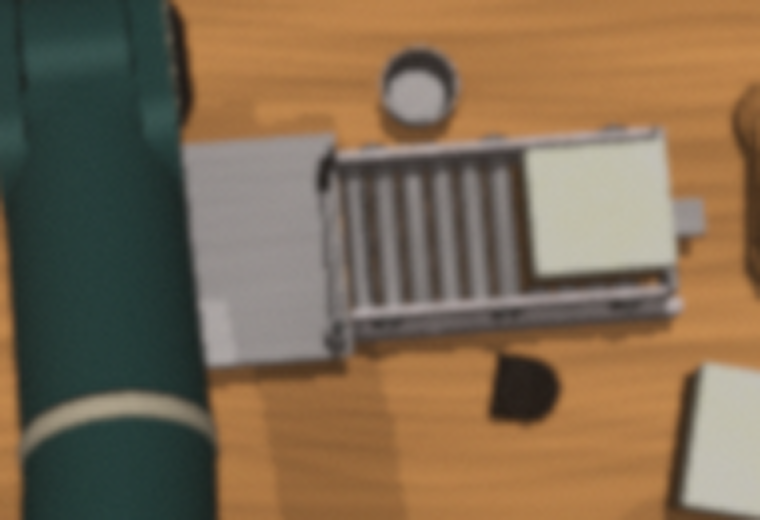

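The carton is home at about x 204, y -0.5 mm. The gate is shut and the arm is clear, so I'm handing in.

```bash
python3 -c "
from bench import job,monitor
print(job.job_done()); print(monitor.state()['time'])"
```

```text
the job is handed in; nothing more can be done
None
the job is handed in; nothing more can be done
```

The carton is home against the end stop with the gate shut behind it, and I handed the job in at about 23.5 s of the 69 s allowed. No verdict is reported.

**What I did:**
- The carton started about 17 mm off the middle line, on the far side. I nudged it to the middle on the plate with two open fingers.
- I then pushed it square down the lane with the same two fingers until the stop pushed back with about 11 N.
- With the fingers closed, I swept the gate round until it met its stop at about 10 N, backed off and rose clear.

**Last checks:**

| Item | Measured | Allowed |
|---|---|---|
| Carton x | 203–205 mm | 199–215 mm |
| Carton y | -2 to +1 mm | -14 to +14 mm |
| Carton turn relative to the lane | under 0.5° | no limit given |
| Gate angle | within 0.002 rad of shut | below 0.08 rad |

The robot was touching nothing when I handed in. The neighbouring bystanders look unmoved in the final pictures, but I did not measure them.

**Checks that disagreed or failed:**
- **Wrist camera:** it placed the lane's middle line about 2.5 mm nearer the robot than the fixed cameras did. Its fit along the lane was also unreliable.
- **Edge fits during the nudge:** these failed because of shadows, so I used depth extents there instead.
- **Rail contact:** I had no direct reading of it. The images showed the carton clear of both rails throughout, by about 10 mm or more.

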